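Load the bench shaker, lock the bottles in and start it

ROBOT

A 6-joint arm with a two-finger parallel gripper is mounted at the origin on the work surface. World frame = base frame: x ahead of the robot, y to its left, z up, the work surface at z = 0. Lengths are in m, angles in rad, forces in N, time in s.
With the tool pointing down it reaches from about 0.35 to 0.725 m from the base axis. Payload 6 kg.
Tool frame: the origin (TCP) lies on the mounting face of the last link; the fingertips stand 173 mm ahead of it and the grasp point (between the pads) lies 155 mm ahead of it (bot.pinch_z is the distance from the TCP to the grasp point, in m); z points along the fingers, y is the line along which they close (so a half turn about z gives the same grasp; the last joint's range is limited). The gripper opens to 85 mm and grips with 20 to 120 N. Pads are 22 mm wide; open, the fingers measure 114 mm over their backs; the gripper's body (76 mm by 85 mm) begins 54 mm behind the grasp point. The pads swing forward as they close: fully open they stand 13 mm farther back than shut.
Start: joints at [1.532, 0.04, 0.085, 0, -1.615, -0.334], TCP at [0.219, 0.559, 0.405] pointing down, gripper open.
Joint ranges: [-2.56, 2.56], [-1.29, 2.01], [-1.08, 1.49], [-3.29, 1.98], [-2.81, -0.18], [-2.99, 2.99]. Speed limits (rad/s): [2.57, 2.57, 3.01, 3.14, 3.14, 3.14].

INTERFACE

Orientations are given as a unit quaternion [x, y, z, w].
In Python, from workcell import get_state, get_image, job_done, nets, bot gives the robot as it stands. The module is installed in compiled form; this text tells all that it offers.
- The arm moves only by the shell command python3 -m inch 'ROWS'. ROWS is JSON, a list that holds one entry, the list of rows, each a list of 7 numbers: the shift along the tool's x, y, z each as a share of 100 mm, from -1 to 1, then the turn, a rotation vector about the tool's x, y, z each as a share of 2 pi rad, from -1 to 1, then the opening, from 0 (shut) to 1 (fully open). A call has 1 to 20 rows; each row is the pose to reach, as a shift and turn from the pose commanded when the call began, along the tool's axes at that moment, turning the shorter way round; what a row does not reach only later rows make up. A row lasts 1/12 s, in which the tool goes at most 41.7 mm and 7.16 degrees, less where a joint would pass 70% of its speed; a pose out of reach is approached as far as the arm can. A call with a number of a shift or a turn outside -1 to 1 is refused whole. A call with a gripper value outside its range is refused whole. The fingers move at their own pace and stop on an object; the grip force is fixed at half the most. Time passes only in rows, so rows that repeat a pose let the fingers close. It gives the time, the measured TCP pose, the force, the opening and the grip force at its end, in the units of the state.
- get_state(): the state, without advancing time (a new reading comes with each control period).
- get_image(name): name is "scene" or "top" or "wrist"; returns a dict with "frame" (400x640x3 uint8, red, green, blue), "fx", "fy", "cx", "cy" (pixels), "k1" (the pictures are not rectified: a ray, as slopes to the right and down, at radius r is drawn at 1 + k1 r^2 times it, then the intrinsics apply), "R" (3x3) and "t" (3): a world point X has camera coordinates R X + t; the wrist camera has in their place "mount" (4x4, takes a point from camera to tool coordinates, whose origin is the TCP and whose axes are the flange's). Camera axes: x right, y down, z forward; pixel columns grow to the right and rows downward; lengths in m; the calibration is good to about 2 mm. A picture is of the moment at which its call begins: read the wrist's pose just before it. There is no depth.
- job_done(): hands the job in; it is judged then, once.
Trained networks look in a picture, given as the dict that the camera call returned (one of the last four; its "shot" number tells which), for a name from the list of things; names that differ only in an ending like _2 or _b are one class to them, and where a whole thing is asked for, a point or a joint stands for the part that bears it (a point fixed in the world has none). Each returns a list of dicts, best first, with "confidence" (0 to 1); they miss things now and then, are a little off and sometimes report something else, mostly with a low value. They report only what shows in the picture. A call takes as long as a camera call.
- nets.spot_in(picture, name): "centre" ([x, y, z] in m, in world coordinates, good to about 4 mm: the middle of the surface that is visible of it).
- nets.landmark_of(picture, name): "centre" ([x, y, z] in m, in world coordinates, good to about 4 mm: a listed point, or the origin of a listed thing).
The state is a dict: "t": time; "joint_positions": joint angles; "dq": joint speeds; "joint_torque": joint torques, N m; "tcp_pos": TCP position; "orientation": TCP orientation; "contact_force": force on the tool from outside, world axes, zero at the start; "moment": the same for the moment, N m; "grip_width": finger opening in m; "grip_force": force on a finger pad.
Only numpy, scipy, OpenCV 4.12 (cv2) and the standard library are available. Lean on these libraries where they do the work, as an engineer would, in place of code of your own. Each camera call takes 0.05 s, during which the arm holds its last target. There are 200 camera calls.

TASK

Stand every capped amber sample bottle upright on the shaker's platform, inside the guard rail: they are thin glass, so never squeeze one with a gripping force above about 35 N and set each one down softly. Then slide the locking rod off its rest and through both eyelets at the platform's open front, entering from the side away from the lever, until its black handle is almost against the near eyelet, and let go of it; only then swing the shaker's lever fully over to start it. Leave the beaker, meter, wash bottle and probe stand where they are; some bottles may be shoved aside while you work, so check them.

Things in the scene. Friction and masses are not known exactly. Their poses are not given: they have to be found in the camera images.
- bottle1: sample bottle: amber glass body 50 mm diameter and 58 mm high with a paper label, short shoulder, white cap 34 mm diameter from 70 to 96 mm above the underside; heavy thick base, about 140 g. Four to six such bottles are present (None if absent). Origin: centre of its underside; z: up through the cap
- bottle2: sample bottle: amber glass body 50 mm diameter and 58 mm high with a paper label, short shoulder, white cap 34 mm diameter from 70 to 96 mm above the underside; heavy thick base, about 140 g. Four to six such bottles are present (None if absent). Origin: centre of its underside; z: up through the cap
- bottle3: sample bottle: amber glass body 50 mm diameter and 58 mm high with a paper label, short shoulder, white cap 34 mm diameter from 70 to 96 mm above the underside; heavy thick base, about 140 g. Four to six such bottles are present (None if absent). Origin: centre of its underside; z: up through the cap
- bottle4: sample bottle: amber glass body 50 mm diameter and 58 mm high with a paper label, short shoulder, white cap 34 mm diameter from 70 to 96 mm above the underside; heavy thick base, about 140 g. Four to six such bottles are present (None if absent). Origin: centre of its underside; z: up through the cap
- bottle5: sample bottle: amber glass body 50 mm diameter and 58 mm high with a paper label, short shoulder, white cap 34 mm diameter from 70 to 96 mm above the underside; heavy thick base, about 140 g. Four to six such bottles are present (None if absent). Origin: centre of its underside; z: up through the cap
- bottle6: sample bottle: amber glass body 50 mm diameter and 58 mm high with a paper label, short shoulder, white cap 34 mm diameter from 70 to 96 mm above the underside; heavy thick base, about 140 g. Four to six such bottles are present (None if absent). Origin: centre of its underside; z: up through the cap
- deck (a point): centre of the platform's top, 75 mm above the bench; platform 270 mm (x) by 176 mm (y). Shaker axes: x to the back, away from the robot; y left, towards the lever; z up. Guard rail: 8 mm bar, axis 40 mm above the platform, along y = -81 and 81 mm and x = 128 mm; the front (-x) is open. Bottle centres must end at x -92 to 110, y -75 to 75 mm
- eye_near (a point): centre of the near (right-hand, away from the lever) eyelet: steel ring on a short post at the platform's front corner, hole axis along the shaker's y, hole 18 mm, outside 32 mm, 8 mm thick, 115 mm above the bench; the rod enters here, moving to +y. Axes as the shaker's
- eye_far (a point): centre of the far eyelet, equal to the near one and 156 mm beyond it along the shaker's +y, by the lever. Axes as the shaker's
- rod: locking rod, 80 g: steel shaft 9 mm diameter, 192 mm long, tapered tip; black square handle 20 x 20 x 60 mm. Origin: on the axis at the shoulder between handle and shaft; x: to the tip. Starts level in a grey rest, axis 50 mm above the bench, handle free on the robot's side, shaft in two slotted supports (59 mm tall, 23 mm wide) 20 and 130 mm from the shoulder; lift it straight up
- rod_tip (a point): tip of the rod, 192 mm from the shoulder along the rod's x
- rod_handle (a point): middle of the rod's handle, on the axis, 30 mm behind the shoulder
- lever (a joint): shaker's start lever, in the shaker's x-z plane: 0 leaning to the front (off), 1.0 rad leaning to the back (fully on); stays where it is left; under 2 N to move
- lever_tip (a point): centre of the lever's black ball, 26 mm diameter, 80 mm from its hinge (64 mm above the bench, along the shaker's y); upright at 0.5 rad. It stands on a block 70 x 50 mm, 25 mm high, on the shaker's 42 mm high blue wing left of the platform
- beaker: bystander: open glass beaker, 68 mm diameter, 85 mm high, among the bottles. Origin: centre of its underside
- meter: bystander: flat white meter with a dark screen, 110 x 160 x 22 mm. Origin: centre of its underside
- wash_bottle: bystander: white plastic bottle with blue cap, 64 mm diameter, 150 mm high, behind the work. Origin: centre of its underside
- probe_stand: bystander: white stand with two probes, 100 x 80 mm, 170 mm high. Origin: centre of its underside
- platform: the shaker's flat metal platform, 270 x 176 x 12 mm, top 75 mm above the bench; its top's centre is the deck point. Origin: centre of its underside

How it is judged:
On the way, in this order (a step that is already met when the one before it is completed fails the run):
1. every bottle stands upright on the platform, inside the guard rail (x of bottle1 in the frame of deck between -0.092 and 0.11 m and y of bottle1 in the frame of deck between -0.075 and 0.075 m and z of bottle1 in the frame of deck between -0.006 and 0.008 m and angle between each of bottle1, bottle2, bottle3, bottle4, bottle5, bottle6's own z axis and vertical below 0.12 rad and x of bottle2 in the frame of deck between -0.092 and 0.11 m and y of bottle2 in the frame of deck between -0.075 and 0.075 m and z of bottle2 in the frame of deck between -0.006 and 0.008 m and x of bottle3 in the frame of deck between -0.092 and 0.11 m and y of bottle3 in the frame of deck between -0.075 and 0.075 m and z of bottle3 in the frame of deck between -0.006 and 0.008 m and x of bottle4 in the frame of deck between -0.092 and 0.11 m and y of bottle4 in the frame of deck between -0.075 and 0.075 m and z of bottle4 in the frame of deck between -0.006 and 0.008 m and x of bottle5 in the frame of deck between -0.092 and 0.11 m and y of bottle5 in the frame of deck between -0.075 and 0.075 m and z of bottle5 in the frame of deck between -0.006 and 0.008 m and x of bottle6 in the frame of deck between -0.092 and 0.11 m and y of bottle6 in the frame of deck between -0.075 and 0.075 m and z of bottle6 in the frame of deck between -0.006 and 0.008 m), for 0.2 s.
2. the locking rod is through both eyelets, its handle by the near one (y of rod in the frame of eye_near between -0.02 and 0 m and y of rod_tip in the frame of eye_far above 0.006 m and x of rod in the frame of eye_near between -0.013 and 0.013 m and z of rod in the frame of eye_near between -0.013 and 0.013 m and x of rod_tip in the frame of eye_far between -0.013 and 0.013 m and z of rod_tip in the frame of eye_far between -0.013 and 0.013 m), for 0.2 s.
3. the lever is swung fully over (value of joint lever above 0.85 rad), for 0.2 s.
At the end, for the whole second after the job is handed in: every bottle stands on the platform (tilt under 0.12 rad, centre inside the stated limits), the rod is through both eyelets (tip 6 mm or more past the far one's middle, shoulder within 20 mm of the near one's), the lever is beyond 0.85 rad, and all is released and at rest (all of step 1 and all of step 2 and value of joint lever above 0.85 rad and linear speed of each of bottle1, bottle2, bottle3, bottle4, bottle5, bottle6, rod below 0.02 m/s); the robot touches nothing.
It fails at once if a bottle is squeezed or struck by the fingers with more than 80 N, summed over both fingers (a gripping force of 40 N) (contact force between the fingers and bottle1 above 80 N or contact force between the fingers and bottle2 above 80 N or contact force between the fingers and bottle3 above 80 N or contact force between the fingers and bottle4 above 80 N or contact force between the fingers and bottle5 above 80 N or contact force between the fingers and bottle6 above 80 N).
It fails at once if a bottle is slammed or pressed onto the platform with more than 60 N (contact force between any of bottle1, bottle2, bottle3, bottle4, bottle5, bottle6 and platform above 60 N).
It fails at once if a bottle is dropped onto the platform from more than about 20 mm ((z of bottle1 in the frame of deck between 0.008 and 0.03 m and x of bottle1 in the frame of deck between -0.13 and 0.13 m and y of bottle1 in the frame of deck between -0.085 and 0.085 m and linear speed of bottle1 above 0.5 m/s) or (z of bottle2 in the frame of deck between 0.008 and 0.03 m and x of bottle2 in the frame of deck between -0.13 and 0.13 m and y of bottle2 in the frame of deck between -0.085 and 0.085 m and linear speed of bottle2 above 0.5 m/s) or (z of bottle3 in the frame of deck between 0.008 and 0.03 m and x of bottle3 in the frame of deck between -0.13 and 0.13 m and y of bottle3 in the frame of deck between -0.085 and 0.085 m and linear speed of bottle3 above 0.5 m/s) or (z of bottle4 in the frame of deck between 0.008 and 0.03 m and x of bottle4 in the frame of deck between -0.13 and 0.13 m and y of bottle4 in the frame of deck between -0.085 and 0.085 m and linear speed of bottle4 above 0.5 m/s) or (z of bottle5 in the frame of deck between 0.008 and 0.03 m and x of bottle5 in the frame of deck between -0.13 and 0.13 m and y of bottle5 in the frame of deck between -0.085 and 0.085 m and linear speed of bottle5 above 0.5 m/s) or (z of bottle6 in the frame of deck between 0.008 and 0.03 m and x of bottle6 in the frame of deck between -0.13 and 0.13 m and y of bottle6 in the frame of deck between -0.085 and 0.085 m and linear speed of bottle6 above 0.5 m/s)).
It fails at once if a bystander is moved more than 40 mm (distance of any of beaker, meter, wash_bottle, probe_stand from where it was at the start of the episode above 0.04 m).
Of bottle1, bottle2, bottle3, bottle4, bottle5, bottle6 only 4 to 6 are there at a start; the rules pass over those that are not, and their reading is None.
At some moment in a run one of bottle1, bottle2, bottle3, bottle4, bottle5, bottle6 may be knocked a few centimetres aside while the robot is not near it.
It also fails if it takes over 210 s, if anything falls off the work surface, if the arm or the gripper's body presses on something with over 40 N, if the wrist force passes 120 N, or if a joint passes its speed limit or range.

## Working session

There is one attempt and no reset: what is moved stays moved. The work goes in short steps, Python scripts to look and compute and a shell command to move; the robot and the scene stay as the last step left them, time stands still between calls to the robot, and variables do not carry over. Pictures are saved under pics/ and viewed, at most 14 in all, crops included, and the job is handed in when it is done.

```bash
mkdir -p pics
cat > h.py <<'E'
import numpy as np, cv2
from workcell import get_state, get_image, job_done, nets, bot
from scipy.spatial.transform import Rotation as Rn
def save(p,n): cv2.imwrite('pics/'+n+'.png',p['frame'][:,:,::-1])
def proj(p,X):
    c=np.asarray(p['R'])@np.asarray(X)+np.asarray(p['t']); s=c[:2]/c[2]; s=s*(1+p['k1']*(s@s))
    return np.array([p['fx']*s[0]+p['cx'],p['fy']*s[1]+p['cy']])
E
python3 - <<'E'
from h import *
s=get_state(); print({k:np.round(v,3) for k,v in s.items()})
T=get_image('top');S=get_image('scene')
save(T,'top0');save(S,'scene0')
for p,n in((T,'top'),(S,'scene')):
  for k in ['bottle1','deck','eye_near','eye_far','rod','rod_tip','rod_handle','lever_tip','beaker','meter','wash_bottle','probe_stand']:
    for d in nets.landmark_of(p,k)[:8]:
      if d['confidence']>.25: print(n,k,np.round(d['centre'],3),round(d['confidence'],2),np.round(proj(p,d['centre'])))
E
```

```text
{'t': np.float64(0.0), 'joint_positions': array([ 1.532,  0.041,  0.084, -0.   , -1.616, -0.334]), 'dq': array([-0.002, -0.002, -0.001,  0.001, -0.   , -0.001]), 'joint_torque': array([ 0.0000e+00, -3.6820e+01,  3.4741e+01,  6.9320e+00, -5.0000e-03,
        0.0000e+00]), 'tcp_pos': array([0.218, 0.559, 0.404]), 'orientation': array([ 0.983, -0.185, -0.   ,  0.001]), 'contact_force': array([ 0.193, -0.947,  0.988]), 'moment': array([-0.073, -0.016,  0.006]), 'grip_force': np.float64(0.0), 'grip_width': np.float64(0.085)}
top bottle1 [ 0.628 -0.127  0.004] 0.7 [345. 178.]
top bottle1 [ 0.427 -0.134 -0.002] 0.65 [347. 236.]
top bottle1 [ 0.44  -0.252 -0.007] 0.64 [380. 233.]
top bottle1 [ 0.542 -0.154 -0.002] 0.51 [352. 203.]
top bottle1 [ 0.634 -0.259  0.004] 0.51 [383. 177.]
top deck [0.538 0.201 0.073] 0.87 [247. 200.]
top eye_near [0.418 0.14  0.111] 0.56 [263. 237.]
top eye_far [0.434 0.288 0.112] 0.93 [216. 231.]
top rod [ 0.496 -0.006  0.05 ] 0.74 [310. 214.]
top rod_tip [ 0.686 -0.007  0.053] 0.69 [311. 158.]
top rod_handle [ 0.469 -0.01   0.049] 0.51 [311. 222.]
top lever_tip [
[... 1006 characters left out ...]
.692 -0.006  0.05 ] 0.89 [344. 254.]
scene rod_tip [ 0.44  -0.251  0.002] 0.68 [227. 232.]
scene rod_tip [ 0.635 -0.128  0.002] 0.52 [294. 266.]
scene rod_handle [0.532 0.342 0.137] 0.74 [423. 153.]
scene rod_handle [ 0.466 -0.002  0.048] 0.67 [308. 198.]
scene lever_tip [ 0.691 -0.004  0.052] 0.75 [345. 254.]
scene lever_tip [0.534 0.344 0.139] 0.55 [424. 153.]
scene beaker [ 0.537 -0.255  0.   ] 0.6 [237. 258.]
scene meter [ 0.31   0.42  -0.003] 0.97 [398. 139.]
scene wash_bottle [ 0.755 -0.026  0.004] 0.76 [349. 285.]
scene probe_stand [ 0.306  0.421 -0.002] 0.66 [397. 139.]
scene probe_stand [ 0.682 -0.37   0.002] 0.62 [214. 317.]
scene probe_stand [ 0.636 -0.259  0.   ] 0.29 [249. 286.]
```

View pics/top0.png

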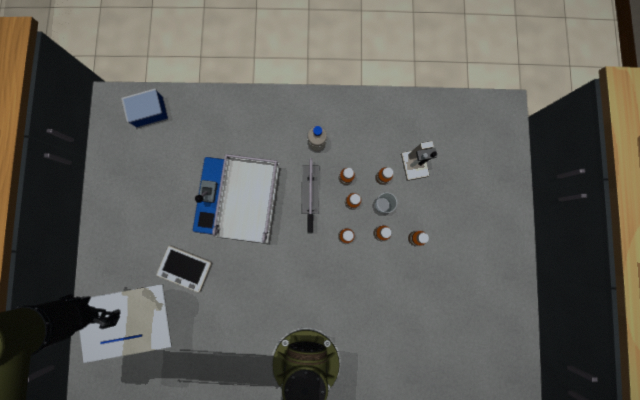

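View pics/scene0.png

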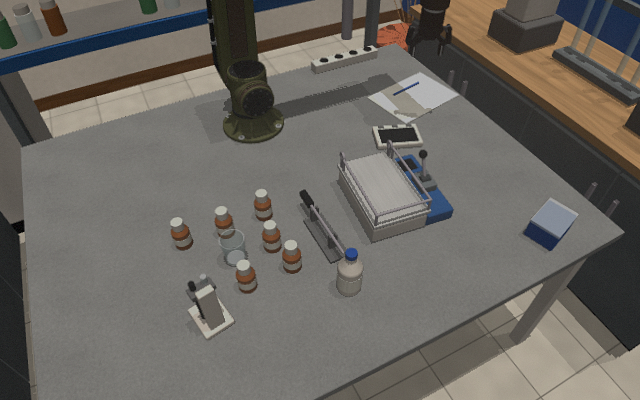

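```bash
python3 -m inch '[[[0,0,0,0,0,-0.0407,0.8],[0,0,0,0,0,-0.0407,0.8],[0,0,0,0,0,-0.0407,0.8],[0,0,0,0,0,-0.0407,0.8]]]'
python3 -m inch '[[[1,1,0,0,0,0,0.8],[1,1,0,0,0,0,0.8],[1,1,0,0,0,0,0.8],[1,1,0,0,0,0,0.8]]]'
python3 -m inch '[[[1,1,0,0,0,0,0.8],[1,1,0,0,0,0,0.8],[1,1,0,0,0,0,0.8],[1,1,0,0,0,0,0.8]]]'
python3 -m inch '[[[0,1,0,0,0,0,0.8],[0,1,0,0,0,0,0.8],[0,1,0,0,0,0,0.8]]]'
python3 -m inch '[[[0,1,0,0,0,0,0.8],[0,1,0,0,0,0,0.8],[0,1,0,0,0,0,0.8]]]'
python3 -m inch '[[[0,1,0,0,0,0,0.8],[0,1,0,0,0,0,0.8],[0,1,0,0,0,0,0.8]]]'
cat >> h.py <<'E'
def base():
    s=get_state(); R=Rn.from_quat(s['orientation']).as_matrix(); return np.array(s['tcp_pos']),R,s
def wrist():
    p0,R,s=base(); p=get_image('wrist'); M=np.array(p['mount']); Tw=np.eye(4);Tw[:3,:3]=R;Tw[:3,3]=p0
    C=np.linalg.inv(Tw@M); p['R']=C[:3,:3];p['t']=C[:3,3]; return p
def shift(X,dz=0): # grasp point to world X: shift in tool axes, mm
    p0,R,s=base(); return np.round(1000*(R.T@(np.array(X)-(p0+R@[0,0,bot.pinch_z]))),1)
def bottles(names=('top','scene'),c=.3,n='bottle1'):
    out=[]
    for k in names:
        p=wrist() if k=='wrist' else get_image(k)
        for d in nets.landmark_of(p,n):
            if d['confidence']>c: out.append((k,np.round(d['centre'],3),round(d['confidence'],2)))
    return out
E
python3 - <<'E'
from h import *
p0,R,s=base(); print(p0,R.round(3),s['joint_positions'].round(2) if hasattr(s['joint_positions'],'round') else s['joint_positions'],s['t'])
p=wrist(); save(p,'w1')
for d in nets.landmark_of(p,'bottle1'): print(np.round(d['centre'],3),round(d['confidence'],2),proj(p,d['centre']).round())
E
```

```text
t: 1.63
tcp_pos: [0.2185, 0.5588, 0.4046]
orientation: [0.998, -0.06, -0.0, 0.0]
contact_force: [0.2, -0.0, 0.4]
grip_width: 0.0683
grip_force: 0.0
t: 1.97
tcp_pos: [0.3081, 0.4448, 0.4056]
orientation: [0.998, -0.061, 0.001, -0.0]
contact_force: [0.1, 1.0, 0.7]
grip_width: 0.0684
grip_force: 0.0
t: 2.3
tcp_pos: [0.3956, 0.3336, 0.4054]
orientation: [0.998, -0.062, 0.001, -0.0]
contact_force: [-0.6, 0.3, 0.5]
grip_width: 0.068
grip_force: 0.0
t: 2.55
tcp_pos: [0.3819, 0.2342, 0.4054]
orientation: [0.998, -0.061, 0.0, -0.0]
contact_force: [-0.0, 0.6, 1.0]
grip_width: 0.0682
grip_force: 0.0
t: 2.8
tcp_pos: [0.3696, 0.1349, 0.4058]
orientation: [0.998, -0.061, 0.001, -0.001]
contact_force: [1.6, 0.3, 0.6]
grip_width: 0.0681
grip_force: 0.0
t: 3.05
tcp_pos: [0.3577, 0.0357, 0.4058]
orientation: [0.998, -0.061, 0.001, -0.0]
contact_force: [1.0, 0.5, 0.4]
grip_width: 0.0681
grip_force: 0.0
[0.35769922 0.03573009 0.40576252] [[ 0.993 -0.122  0.002]
 [-0.122 -0.993  0.001]
 [ 0.002 -0.001 -1.   ]] [ 0.68 -0.65 -0.45  0.   -1.76  0.77] 3.05
[ 0.424 -0.134 -0.002] 0.89 [449. 102.]
[ 0.439 -0.255 -0.   ] 0.72 [547.  79.]
[ 0.421 -0.373 -0.004] 0.67 [631.  86.]
[0.539 0.199 0.074] 0.63 [119.  18.]
```

```bash
python3 -m inch '[[[0.89,1,0.4,0,0,0,0.8],[0.89,1,0.4,0,0,0,0.8],[0.89,1,0.4,0,0,0,0.8],[0.89,1,0.4,0,0,0,0.8]]]'
python3 -m inch '[[[0,0.59,0.4,0,0,0,0.8],[0,0.59,0.4,0,0,0,0.8],[0,0.59,0.4,0,0,0,0.8]]]'
python3 - <<'E'
from h import *
p=wrist(); save(p,'w2')
for d in nets.landmark_of(p,'bottle1'): print(np.round(d['centre'],3),round(d['confidence'],2),proj(p,d['centre']).round(), proj(p,d['centre']+np.array([0,0,.096])).round())
for b in bottles(): print(b)
print(shift([0.427,-.134,.085]))
E
```

```text
t: 3.48
tcp_pos: [0.437, -0.073, 0.362]
orientation: [0.998, -0.061, -0.002, 0.001]
contact_force: [-1.1, 0.8, -0.3]
grip_width: 0.0682
grip_force: 0.0
t: 3.73
tcp_pos: [0.4279, -0.1315, 0.3202]
orientation: [0.998, -0.062, -0.004, 0.0]
contact_force: [-0.2, -0.6, -1.3]
grip_width: 0.0684
grip_force: 0.0
[ 0.542 -0.154 -0.004] 0.92 [326.  59.] [330.  31.]
[ 0.428 -0.134 -0.002] 0.72 [319. 184.] [320. 215.]
[ 0.423 -0.369 -0.002] 0.71 [552. 161.] [647. 181.]
[ 0.438 -0.253 -0.003] 0.68 [438. 159.] [492. 180.]
('top', array([ 0.423, -0.374,  0.002]), 0.83)
('top', array([ 0.628, -0.126,  0.   ]), 0.67)
('top', array([ 0.546, -0.157,  0.001]), 0.64)
('top', array([ 0.634, -0.258,  0.003]), 0.6)
('scene', array([ 0.543, -0.154, -0.001]), 0.96)
('scene', array([ 0.42 , -0.37 , -0.004]), 0.9)
('scene', array([ 0.428, -0.127,  0.001]), 0.86)
('scene', array([ 0.639, -0.26 , -0.001]), 0.85)
('scene', array([ 0.44 , -0.249,  0.001]), 0.79)
('scene', array([ 0.634, -0.129,  0.002]), 0.6)
[-1.8  5.7 86. ]
```

View pics/w2.png

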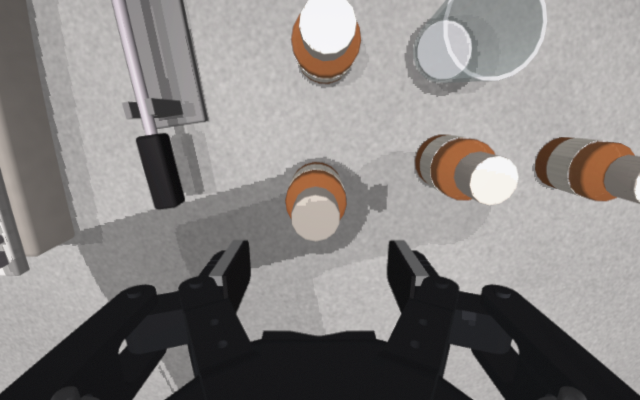

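```bash
python3 -m inch '[[[-0.01,0.035,0.4,0,0,0,0.8],[-0.01,0.035,0.7,0,0,0,0.8],[-0.01,0.035,0.89,0,0,0,0.8],[-0.01,0.035,0.89,0,0,0,0.8],[-0.01,0.035,0.89,0,0,0,0.45],[-0.01,0.035,0.89,0,0,0,0.45],[-0.01,0.035,0.89,0,0,0,0.45],[-0.01,0.035,0.89,0,0,0,0.45],[-0.01,0.035,0.89,0,0,0,0.45]]]'
python3 -m inch '[[[0,0,0,0,0,0,0.42],[0,0,0,0,0,0,0.42],[0,0,0,0,0,0,0.42]]]'
python3 -m inch '[[[0,0,0,0,0,0,0.4],[0,0,0,0,0,0,0.4],[0,0,0,0,0,0,0.4]]]'
python3 -m inch '[[[0,0,0,0,0,0,0.39],[0,0,0,0,0,0,0.39],[0,0,0,0,0,0,0.39]]]'
```

```text
t: 4.78
tcp_pos: [0.4275, -0.1327, 0.237]
orientation: [0.998, -0.058, 0.001, -0.0]
contact_force: [-0.2, 0.1, -0.2]
grip_width: 0.0382
grip_force: 0.2
t: 5.03
tcp_pos: [0.4272, -0.1328, 0.2359]
orientation: [0.998, -0.059, 0.0, 0.0]
contact_force: [0.1, 0.4, -0.7]
grip_width: 0.0358
grip_force: 0.2
t: 5.28
tcp_pos: [0.4272, -0.1328, 0.2358]
orientation: [0.998, -0.059, 0.0, 0.0]
contact_force: [-0.4, 0.2, 0.7]
grip_width: 0.0342
grip_force: 4.9
t: 5.53
tcp_pos: [0.4272, -0.1328, 0.2358]
orientation: [0.998, -0.058, 0.0, 0.0]
contact_force: [0.2, 0.7, 2.1]
grip_width: 0.0335
grip_force: 17.9
```

```bash
python3 -m inch '[[[0,0,0,0,0,0,0.385],[0,0,0,0,0,0,0.385],[0,0,0,0,0,0,0.385]]]'
python3 -m inch '[[[0,0,-0.1,0,0,0,0.385],[0,0,-0.2,0,0,0,0.385],[0,0,-0.3,0,0,0,0.385],[0,0,-0.3,0,0,0,0.385]]]'
```

```text
t: 5.78
tcp_pos: [0.4272, -0.1328, 0.2358]
orientation: [0.998, -0.058, 0.0, 0.0]
contact_force: [0.3, 1.0, 1.7]
grip_width: 0.0335
grip_force: 26.3
t: 6.12
tcp_pos: [0.4277, -0.133, 0.2688]
orientation: [0.998, -0.058, 0.002, 0.0]
contact_force: [0.6, 0.0, -1.1]
grip_width: 0.0336
grip_force: 26.1
```

```bash
python3 -m inch '[[[0,-0.1,-0.4,0,0,0,0.385],[0.2,-0.5,-0.8,0,0,0,0.385],[0.5,-0.8,-1,0,0,0,0.385],[0.5,-1,-1,0,0,0,0.385],[0.5,-1,-1,0,0,0,0.385]]]'
python3 -m inch '[[[0.2,-0.4,-0.3,0,0,0,0.385],[0.4,-0.8,-0.3,0,0,0,0.385],[0.5,-1,-0.3,0,0,0,0.385]]]'
python3 -m inch '[[[0.2,-0.4,0,0,0,0,0.385],[0.4,-0.8,0,0,0,0,0.385],[0.55,-1,0,0,0,0,0.385]]]'
python3 -m inch '[[[0,-0.4,0,0,0,0,0.385],[0,-0.7,0,0,0,0,0.385],[0,-0.85,0,0,0,0,0.385],[0,-0.85,0,0,0,0,0.385]]]'
python3 - <<'E'
from h import *
p0,R,s=base(); print(p0,s['joint_positions'],s['t'])
p=wrist(); save(p,'w3')
for k in('deck','eye_near','eye_far','bottle1'):
  for d in nets.landmark_of(p,k)[:3]: print(k,np.round(d['centre'],3),round(d['confidence'],2),proj(p,d['centre']).round())
for n in('deck','bottle1'):
  for b in bottles(n=n): print(n,b)
E
```

```text
t: 6.53
tcp_pos: [0.4907, -0.0358, 0.3683]
orientation: [0.998, -0.057, 0.002, -0.001]
contact_force: [-1.5, -1.1, -1.2]
grip_width: 0.0334
grip_force: 24.5
t: 6.78
tcp_pos: [0.5506, 0.0556, 0.3977]
orientation: [0.998, -0.059, 0.002, -0.001]
contact_force: [0.4, -0.6, -0.5]
grip_width: 0.0334
grip_force: 24.6
t: 7.03
tcp_pos: [0.617, 0.15, 0.395]
orientation: [0.998, -0.058, -0.0, -0.0]
contact_force: [0.2, -1.0, -0.7]
grip_width: 0.0332
grip_force: 24.6
t: 7.37
tcp_pos: [0.6261, 0.2345, 0.3939]
orientation: [0.998, -0.057, -0.001, 0.0]
contact_force: [0.1, -0.8, -0.9]
grip_width: 0.0335
grip_force: 24.2
[0.62610277 0.23454954 0.39393335] [ 6.56569655e-01  2.23378792e-01  2.66178311e-01 -6.30924122e-04
 -1.61583601e+00  8.00193603e-01] 7.3667
eye_near [0.414 0.137 0.113] 0.9 [429. 376.]
eye_near [ 0.63  -0.128 -0.003] 0.58 [602. 138.]
bottle1 [0.624 0.234 0.157] 0.87 [318. 214.]
bottle1 [ 0.632 -0.132 -0.005] 0.61 [603. 137.]
bottle1 [ 0.543 -0.153 -0.003] 0.57 [611. 202.]
deck ('top', array([0.539, 0.202, 0.073]), 0.92)
deck ('top', array([ 0.626, -0.125,  0.006]), 0.58)
deck ('scene', array([0.542, 0.203, 0.077]), 0.92)
bottle1 ('top', array([ 0.424, -0.371,  0.004]), 0.69)
bottle1 ('top', array([0.627, 0.227, 0.162]), 0.67)
bottle1 ('top', array([ 0.635, -0.259,  0.004]), 0.67)
bottle1 ('top', array([ 0.44 , -0.25 , -0.007]), 0.63)
bottle1 ('top', array([ 0.628, -0.127,  0.004]), 0.53)
bottle1 ('top', array([ 0.543, -0.156, -0.001]), 0.46)
bottle1 ('scene', array([0.628, 0.234, 0.162]), 0.96)
bottle1 ('scene', array([ 0.637, -0.258,  0.   ]), 0.93)
bottle1 ('scene', array([ 0.421, -0.37 , -0.002]), 0.9)
bottle1 ('scene', array([ 0.546, -0.153,  0.   ]), 0.89)
bottle1 ('scene', array([ 0.634, -0.127,  0.001]), 0.76)
bottle1 ('scene', array([ 0.44 , -0.253, -0.   ]), 0.69)
```

View pics/w3.png

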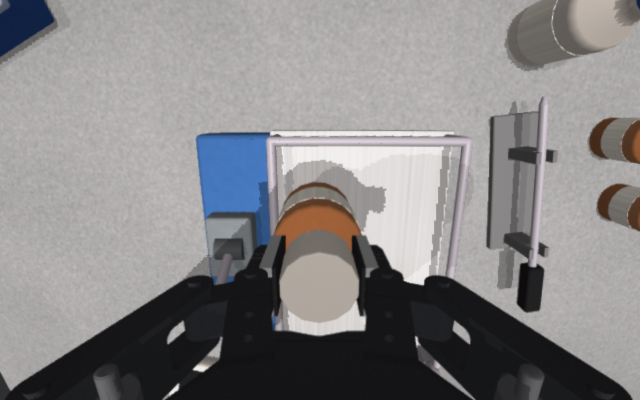

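```bash
python3 -m inch '[[[0,0.02,0.3,0,0,0,0.385],[0,0.02,0.55,0,0,0,0.385],[0,0.02,0.7,0,0,0,0.385],[0,0.02,0.75,0,0,0,0.385],[0,0.02,0.78,0,0,0,0.385],[0,0.02,0.8,0,0,0,0.385],[0,0.02,0.8,0,0,0,0.385]]]'
python3 -m inch '[[[0,0,0.005,0,0,0,0.385],[0,0,0.01,0,0,0,0.385],[0,0,0.01,0,0,0,0.385]]]'
```

```text
t: 8.6
tcp_pos: [0.626, 0.2295, 0.3169]
orientation: [0.998, -0.058, 0.001, -0.0]
contact_force: [-0.2, -1.1, -1.1]
grip_width: 0.0335
grip_force: 24.1
t: 8.85
tcp_pos: [0.6259, 0.2295, 0.3155]
orientation: [0.998, -0.058, 0.0, -0.0]
contact_force: [0.6, -0.9, -1.2]
grip_width: 0.0337
grip_force: 24.1
```

```bash
python3 -m inch '[[[0,0,0.01,0,0,0,0.385],[0,0,0.02,0,0,0,0.385],[0,0,0.03,0,0,0,0.385],[0,0,0.03,0,0,0,0.385]]]'
python3 -m inch '[[[0,0,0.002,0,0,0,0.41],[0,0,0.002,0,0,0,0.45],[0,0,0.002,0,0,0,0.5],[0,0,0.002,0,0,0,0.6],[0,0,-0.1,0,0,0,0.6],[0,0,-0.3,0,0,0,0.7],[0,0,-0.6,0,0,0,0.7],[0,0,-0.9,0,0,0,0.7],[0,0,-0.9,0,0,0,0.7]]]'
python3 - <<'E'
from h import *
for b in bottles(): print(b)
for X in ([.544,-.154,.081],[.631,-.128,.081],[.44,-.252,.081],[.636,-.259,.081],[.422,-.371,.081]): print(shift(X))
E
```

```text
t: 9.18
tcp_pos: [0.6258, 0.2294, 0.3113]
orientation: [0.998, -0.059, -0.0, 0.0]
contact_force: [0.2, -0.2, -0.9]
grip_width: 0.033
grip_force: 24.1
t: 9.93
tcp_pos: [0.626, 0.2288, 0.411]
orientation: [0.998, -0.059, 0.005, -0.002]
contact_force: [1.0, -1.0, 2.4]
grip_width: 0.0595
grip_force: 0.0
('top', array([ 0.628, -0.13 ,  0.004]), 0.77)
('top', array([ 0.544, -0.153, -0.004]), 0.68)
('top', array([ 0.438, -0.252, -0.005]), 0.65)
('top', array([0.628, 0.228, 0.074]), 0.59)
('top', array([ 0.424, -0.373,  0.001]), 0.57)
('top', array([ 0.636, -0.258,  0.002]), 0.56)
('scene', array([ 0.438, -0.254,  0.001]), 0.91)
('scene', array([ 0.543, -0.153, -0.001]), 0.82)
('scene', array([ 0.636, -0.258, -0.   ]), 0.81)
('scene', array([0.628, 0.233, 0.078]), 0.68)
('scene', array([ 0.42 , -0.369, -0.004]), 0.63)
('scene', array([ 0.634, -0.124,  0.002]), 0.55)
[-36.1 390.4 165.7]
[ 47.2 354.4 165.6]
[-128.   499.8  165.8]
[ 67.5 483.9 165.6]
[-132.   620.1  165.8]
```

```bash
python3 -m inch '[[[0,0.4,0,0,0,0,0.7],[0,0.8,0,0,0,0,0.7],[0,1,0,0,0,0,0.7]]]'
python3 -m inch '[[[0.2,0.4,0,0,0,0,0.7],[0.4,0.8,0,0,0,0,0.7],[0.46,1,0,0,0,0,0.7]]]'
python3 -m inch '[[[0,0.4,0,0,0,0,0.7],[0,0.8,0.1,0,0,0,0.7],[0,1,0.2,0,0,0,0.7]]]'
python3 -m inch '[[[0,0.4,0.3,0,0,0,0.7],[0,0.54,0.6,0,0,0,0.7],[0,0.54,0.6,0,0,0,0.7],[0,0.54,0.6,0,0,0,0.7],[0,0.54,0.6,0,0,0,0.7]]]'
cat >> h.py <<'E'
def near(xy,z=0.081):
    b=[v for v in bottles(('wrist','top','scene')) if np.hypot(*(v[1][:2]-np.array(xy)))<.05]
    for v in b: print(*v)
    m=np.mean([v[1] for v in b],0) if b else np.array([*xy,0]); print('mean',m.round(4),'shift',shift([m[0],m[1],z]),'t',get_state()['t'])
E
python3 -c "
from h import *
near((.631,-.128))"
```

```text
t: 10.38
tcp_pos: [0.6136, 0.1274, 0.4008]
orientation: [0.998, -0.059, -0.001, 0.001]
contact_force: [0.1, 0.4, 0.8]
grip_width: 0.0599
grip_force: 0.0
t: 10.63
tcp_pos: [0.6486, 0.0227, 0.4004]
orientation: [0.998, -0.059, -0.001, 0.001]
contact_force: [0.4, 0.1, 0.8]
grip_width: 0.06
grip_force: 0.0
t: 10.88
tcp_pos: [0.6358, -0.0775, 0.381]
orientation: [0.998, -0.06, -0.0, 0.001]
contact_force: [0.1, 0.8, 0.7]
grip_width: 0.0598
grip_force: 0.0
t: 11.3
tcp_pos: [0.6303, -0.1274, 0.3221]
orientation: [0.998, -0.059, -0.0, 0.0]
contact_force: [0.8, -0.4, 0.1]
grip_width: 0.0596
grip_force: 0.0
wrist [ 0.63  -0.13  -0.006] 0.97
top [ 0.628 -0.129  0.002] 0.57
scene [ 0.633 -0.126 -0.001] 0.58
mean [ 0.6303 -0.1283 -0.0017] shift [-0.3  1.7 87.2] t 11.6
```

```bash
python3 -m inch '[[[0,0.015,0.35,0,0,0,0.7],[0,0.015,0.65,0,0,0,0.7],[0,0.015,0.8,0,0,0,0.7],[0,0.015,0.87,0,0,0,0.6],[0,0.015,0.87,0,0,0,0.5],[0,0.015,0.87,0,0,0,0.45],[0,0.015,0.87,0,0,0,0.42],[0,0.015,0.87,0,0,0,0.4],[0,0.015,0.87,0,0,0,0.4],[0,0.015,0.87,0,0,0,0.39],[0,0.015,0.87,0,0,0,0.39]]]'
python3 -m inch '[[[0,0,0,0,0,0,0.385],[0,0,0,0,0,0,0.385],[0,0,0,0,0,0,0.385]]]'
python3 -m inch '[[[0,0,-0.2,0,0,0,0.385],[0,0,-0.5,0,0,0,0.385],[0,0,-0.9,0,0,0,0.385],[0,0,-1,0,0,0,0.385]]]'
python3 -m inch '[[[-0.2,-0.1,-0.3,0,0,0,0.385],[-0.5,-0.4,-0.6,0,0,0,0.385],[-0.8,-0.7,-0.6,0,0,0,0.385],[-1,-1,-0.6,0,0,0,0.385],[-1,-1,-0.6,0,0,0,0.385]]]'
python3 -m inch '[[[-0.1,-0.4,0,0,0,0,0.385],[-0.16,-0.8,0,0,0,0,0.385],[-0.16,-1,0,0,0,0,0.385]]]'
python3 -m inch '[[[0,-0.4,0,0,0,0,0.385],[0,-0.8,0,0,0,0,0.385],[0,-1,0,0,0,0,0.385]]]'
python3 -m inch '[[[0,-0.3,0,0,0,0,0.385],[0,-0.5,0,0,0,0,0.385],[0,-0.55,0,0,0,0,0.385],[0,-0.55,0,0,0,0,0.385],[0,-0.55,0,0,0,0,0.385]]]'
python3 -c "
from h import *
print(base()[0],base()[2]['grip_force'])
print([v for v in bottles(('scene',)) if v[1][1]>0])"
```

```text
t: 12.52
tcp_pos: [0.6304, -0.1292, 0.2364]
orientation: [0.998, -0.058, 0.001, 0.0]
contact_force: [0.0, -1.4, 5.8]
grip_width: 0.0337
grip_force: 13.4
t: 12.77
tcp_pos: [0.6304, -0.1292, 0.2364]
orientation: [0.998, -0.058, 0.001, 0.0]
contact_force: [-0.3, -0.7, 6.2]
grip_width: 0.0335
grip_force: 22.9
t: 13.1
tcp_pos: [0.6304, -0.1293, 0.3414]
orientation: [0.998, -0.058, 0.004, 0.001]
contact_force: [-0.0, 1.1, 2.0]
grip_width: 0.033
grip_force: 22.9
t: 13.52
tcp_pos: [0.54, -0.0141, 0.3957]
orientation: [0.998, -0.057, 0.001, -0.002]
contact_force: [2.0, -1.2, -1.9]
grip_width: 0.0332
grip_force: 23.2
t: 13.77
tcp_pos: [0.5372, 0.0863, 0.3941]
orientation: [0.998, -0.058, -0.0, -0.001]
contact_force: [-0.3, -0.7, -2.1]
grip_width: 0.0333
grip_force: 23.2
t: 14.02
tcp_pos: [0.5495, 0.1861, 0.3933]
orientation: [0.998, -0.057, -0.001, -0.0]
contact_force: [0.3, -0.7, -2.8]
grip_width: 0.0329
grip_force: 23.2
t: 14.43
tcp_pos: [0.5562, 0.237, 0.3941]
orientation: [0.998, -0.058, -0.001, 0.0]
contact_force: [-0.2, -0.4, -2.2]
grip_width: 0.0333
grip_force: 23.2
[0.55618915 0.23698161 0.39406438] 23.232267200946808
[('scene', array([0.628, 0.232, 0.076]), 0.91), ('scene', array([0.56 , 0.24 , 0.155]), 0.64)]
```

```bash
python3 -m inch '[[[0,0,0.3,0,0,0,0.385],[0,0,0.55,0,0,0,0.385],[0,0,0.7,0,0,0,0.385],[0,0,0.76,0,0,0,0.385],[0,0,0.79,0,0,0,0.385],[0,0,0.81,0,0,0,0.385],[0,0,0.82,0,0,0,0.385],[0,0,0.825,0,0,0,0.385],[0,0,0.825,0,0,0,0.385]]]'
python3 -m inch '[[[0,0,0,0,0,0,0.41],[0,0,0,0,0,0,0.45],[0,0,0,0,0,0,0.5],[0,0,0,0,0,0,0.6],[0,0,-0.1,0,0,0,0.6],[0,0,-0.3,0,0,0,0.65],[0,0,-0.6,0,0,0,0.65],[0,0,-0.9,0,0,0,0.65]]]'
python3 -m inch '[[[0,0.4,0,0,0,0,0.7],[0,0.8,0,0,0,0,0.7],[0,1,0,0,0,0,0.7]]]'
python3 -m inch '[[[0.2,0.4,0,0,0,0,0.7],[0.34,0.8,0,0,0,0,0.7],[0.34,1,0,0,0,0,0.7]]]'
python3 -m inch '[[[0,0.4,0,0,0,0,0.7],[0,0.8,0.1,0,0,0,0.7],[0,1,0.2,0,0,0,0.7]]]'
python3 -m inch '[[[0,0.4,0.2,0,0,0,0.7],[0,0.8,0.5,0,0,0,0.7],[0,0.9,0.6,0,0,0,0.7],[0,0.9,0.6,0,0,0,0.7],[0,0.9,0.6,0,0,0,0.7]]]'
python3 -c "
from h import *
near((.544,-.154),.083);print(base()[0])
print([v for v in bottles(('scene',)) if v[1][1]>0])"
```

```text
t: 15.28
tcp_pos: [0.5564, 0.2372, 0.3132]
orientation: [0.998, -0.059, 0.001, -0.0]
contact_force: [-1.3, -0.1, -1.7]
grip_width: 0.0331
grip_force: 23.2
t: 15.95
tcp_pos: [0.5561, 0.2369, 0.4035]
orientation: [0.998, -0.058, -0.0, 0.001]
contact_force: [1.0, -0.1, 0.6]
grip_width: 0.0553
grip_force: 0.0
t: 16.2
tcp_pos: [0.544, 0.1352, 0.4045]
orientation: [0.998, -0.059, 0.001, -0.0]
contact_force: [0.2, 0.6, 0.2]
grip_width: 0.06
grip_force: 0.0
t: 16.45
tcp_pos: [0.5672, 0.0315, 0.4031]
orientation: [0.998, -0.059, 0.0, 0.0]
contact_force: [-0.4, 1.2, -0.6]
grip_width: 0.0599
grip_force: 0.0
t: 16.7
tcp_pos: [0.5543, -0.0681, 0.3841]
orientation: [0.998, -0.059, 0.001, 0.0]
contact_force: [-0.0, 0.5, -0.8]
grip_width: 0.0602
grip_force: 0.0
t: 17.12
tcp_pos: [0.5441, -0.1552, 0.322]
orientation: [0.998, -0.06, -0.001, 0.0]
contact_force: [-0.2, 0.7, 0.5]
grip_width: 0.06
grip_force: 0.0
wrist [ 0.544 -0.153 -0.002] 0.6
top [ 0.545 -0.155 -0.003] 0.39
scene [ 0.543 -0.153 -0.002] 0.65
mean [ 0.544  -0.1537 -0.0023] shift [-1.2  0.4 85.7] t 17.4167
[ 0.5448148  -0.15334826  0.32340937]
[('scene', array([0.56 , 0.24 , 0.076]), 0.97), ('scene', array([0.628, 0.232, 0.077]), 0.58)]
```

```bash
python3 -m inch '[[[-0.01,0,0.35,0,0,0,0.7],[-0.01,0,0.65,0,0,0,0.7],[-0.01,0,0.8,0,0,0,0.7],[-0.01,0,0.855,0,0,0,0.6],[-0.01,0,0.855,0,0,0,0.5],[-0.01,0,0.855,0,0,0,0.45],[-0.01,0,0.855,0,0,0,0.42],[-0.01,0,0.855,0,0,0,0.4],[-0.01,0,0.855,0,0,0,0.4],[-0.01,0,0.855,0,0,0,0.39],[-0.01,0,0.855,0,0,0,0.39]]]'
python3 -m inch '[[[0,0,0,0,0,0,0.385],[0,0,0,0,0,0,0.385],[0,0,0,0,0,0,0.385]]]'
python3 -m inch '[[[0,0,-0.2,0,0,0,0.385],[0,0,-0.5,0,0,0,0.385],[0,0,-0.9,0,0,0,0.385],[0,0,-1,0,0,0,0.385]]]'
python3 -m inch '[[[-0.2,-0.1,-0.3,0,0,0,0.385],[-0.5,-0.4,-0.6,0,0,0,0.385],[-0.8,-0.7,-0.6,0,0,0,0.385],[-1,-1,-0.6,0,0,0,0.385],[-1,-1,-0.6,0,0,0,0.385]]]'
python3 -m inch '[[[-0.04,-0.4,0,0,0,0,0.385],[-0.04,-0.8,0,0,0,0,0.385],[-0.04,-1,0,0,0,0,0.385]]]'
python3 -m inch '[[[0,-0.4,0,0,0,0,0.385],[0,-0.8,0,0,0,0,0.385],[0,-1,0,0,0,0,0.385]]]'
python3 -m inch '[[[0,-0.3,0,0,0,0,0.385],[0,-0.6,0,0,0,0,0.385],[0,-0.9,0,0,0,0,0.385],[0,-0.9,0,0,0,0,0.385],[0,-0.9,0,0,0,0,0.385]]]'
python3 -c "
from h import *
print(base()[0],base()[2]['grip_force'])
print([v for v in bottles(('scene',)) if v[1][1]>0])"
```

```text
t: 18.43
tcp_pos: [0.5441, -0.1539, 0.2386]
orientation: [0.998, -0.058, 0.002, -0.0]
contact_force: [0.2, 1.9, 6.2]
grip_width: 0.0338
grip_force: 15.0
t: 18.68
tcp_pos: [0.5441, -0.1538, 0.2386]
orientation: [0.998, -0.058, 0.002, -0.0]
contact_force: [0.5, 2.9, 7.3]
grip_width: 0.0333
grip_force: 23.6
t: 19.02
tcp_pos: [0.5439, -0.1547, 0.3437]
orientation: [0.998, -0.058, 0.004, 0.001]
contact_force: [1.1, -0.7, 1.5]
grip_width: 0.0332
grip_force: 23.4
t: 19.43
tcp_pos: [0.4535, -0.0398, 0.3983]
orientation: [0.998, -0.056, 0.002, -0.001]
contact_force: [0.8, -1.3, -1.0]
grip_width: 0.0333
grip_force: 22.7
t: 19.68
tcp_pos: [0.4631, 0.0593, 0.3966]
orientation: [0.998, -0.058, 0.0, -0.001]
contact_force: [0.4, -0.3, -2.0]
grip_width: 0.0333
grip_force: 22.9
t: 19.93
tcp_pos: [0.4751, 0.1592, 0.396]
orientation: [0.998, -0.058, -0.0, -0.0]
contact_force: [0.7, -0.9, -2.4]
grip_width: 0.0332
grip_force: 22.9
t: 20.35
tcp_pos: [0.4857, 0.2467, 0.3956]
orientation: [0.998, -0.058, -0.001, 0.001]
contact_force: [-0.4, -0.2, -0.8]
grip_width: 0.0334
grip_force: 22.9
[0.48570981 0.24666168 0.3955968 ] 22.864716053009033
[('scene', array([0.484, 0.244, 0.157]), 0.79), ('scene', array([0.559, 0.24 , 0.079]), 0.71)]
```

```bash
python3 -m inch '[[[0,0,0.3,0,0,0,0.385],[0,0,0.55,0,0,0,0.385],[0,0,0.7,0,0,0,0.385],[0,0,0.76,0,0,0,0.385],[0,0,0.79,0,0,0,0.385],[0,0,0.81,0,0,0,0.385],[0,0,0.82,0,0,0,0.385],[0,0,0.82,0,0,0,0.385]]]'
python3 -m inch '[[[0,0,0,0,0,0,0.41],[0,0,0,0,0,0,0.45],[0,0,0,0,0,0,0.5],[0,0,0,0,0,0,0.6],[0,0,-0.1,0,0,0,0.6],[0,0,-0.3,0,0,0,0.65],[0,0,-0.6,0,0,0,0.65],[0,0,-0.9,0,0,0,0.65]]]'
python3 -m inch '[[[0.2,0.4,0,0,0,0,0.65],[0.4,0.8,0,0,0,0,0.65],[0.5,1,0,0,0,0,0.65]]]'
python3 -m inch '[[[0.2,0.4,0,0,0,0,0.65],[0.4,0.8,0,0,0,0,0.65],[0.5,1,0,0,0,0,0.65]]]'
python3 -m inch '[[[0.2,0.4,0,0,0,0,0.65],[0.4,0.8,0,0,0,0,0.65],[0.5,1,0,0,0,0,0.65]]]'
python3 -m inch '[[[0.2,0.4,0,0,0,0,0.65],[0.4,0.8,0,0,0,0,0.65],[0.57,1,0,0,0,0,0.65],[0.57,1,0,0,0,0,0.65]]]'
python3 -m inch '[[[0,0.4,0.2,0,0,0,0.65],[0,0.8,0.5,0,0,0,0.65],[0,0.84,0.8,0,0,0,0.65],[0,0.84,0.8,0,0,0,0.65],[0,0.84,0.8,0,0,0,0.65]]]'
python3 -c "
from h import *
near((.636,-.259),.083);print(base()[0])
print([v for v in bottles(('scene',)) if v[1][1]>0])"
```

```text
t: 21.12
tcp_pos: [0.4859, 0.2453, 0.3159]
orientation: [0.998, -0.059, 0.001, -0.001]
contact_force: [0.0, 0.1, -1.7]
grip_width: 0.0339
grip_force: 22.8
t: 21.78
tcp_pos: [0.4856, 0.2452, 0.4061]
orientation: [0.998, -0.058, -0.0, 0.001]
contact_force: [0.9, 0.6, 0.8]
grip_width: 0.0559
grip_force: 0.0
t: 22.03
tcp_pos: [0.524, 0.1384, 0.4066]
orientation: [0.998, -0.058, 0.001, -0.0]
contact_force: [-0.1, 0.3, -0.9]
grip_width: 0.0557
grip_force: 0.0
t: 22.28
tcp_pos: [0.5621, 0.0323, 0.4059]
orientation: [0.998, -0.059, 0.001, 0.0]
contact_force: [0.5, 1.6, 0.7]
grip_width: 0.0555
grip_force: 0.0
t: 22.53
tcp_pos: [0.6001, -0.0731, 0.4056]
orientation: [0.998, -0.059, 0.0, 0.0]
contact_force: [1.1, 0.9, -0.5]
grip_width: 0.0554
grip_force: 0.0
t: 22.87
tcp_pos: [0.6459, -0.1809, 0.403]
orientation: [0.998, -0.061, -0.001, 0.001]
contact_force: [0.8, 1.2, -0.5]
grip_width: 0.0554
grip_force: 0.0
t: 23.28
tcp_pos: [0.6343, -0.26, 0.3226]
orientation: [0.998, -0.059, -0.002, -0.0]
contact_force: [-0.0, -0.0, 1.2]
grip_width: 0.0555
grip_force: 0.0
wrist [ 0.634 -0.257  0.004] 0.9
top [ 0.635 -0.259  0.005] 0.54
scene [ 0.637 -0.261  0.001] 0.96
mean [ 0.6353 -0.259   0.0033] shift [-0.7  0.3 89.5] t 23.5833
[ 0.6352406  -0.25857484  0.32716999]
[('scene', array([0.626, 0.23 , 0.076]), 0.92), ('scene', array([0.485, 0.243, 0.075]), 0.83), ('scene', array([0.56 , 0.24 , 0.075]), 0.78)]
```

```bash
python3 -m inch '[[[0,0,0.35,0,0,0,0.65],[0,0,0.65,0,0,0,0.65],[0,0,0.8,0,0,0,0.65],[0,0,0.88,0,0,0,0.6],[0,0,0.89,0,0,0,0.5],[0,0,0.89,0,0,0,0.45],[0,0,0.89,0,0,0,0.42],[0,0,0.89,0,0,0,0.4],[0,0,0.89,0,0,0,0.4],[0,0,0.89,0,0,0,0.39],[0,0,0.89,0,0,0,0.39]]]'
python3 -m inch '[[[0,0,0,0,0,0,0.385],[0,0,0,0,0,0,0.385],[0,0,0,0,0,0,0.385]]]'
python3 -m inch '[[[0,0,-0.2,0,0,0,0.385],[0,0,-0.5,0,0,0,0.385],[0,0,-0.9,0,0,0,0.385],[0,0,-1,0,0,0,0.385]]]'
python3 -m inch '[[[-0.2,-0.1,-0.3,0,0,0,0.385],[-0.4,-0.4,-0.6,0,0,0,0.385],[-0.5,-0.7,-0.6,0,0,0,0.385],[-0.67,-1,-0.6,0,0,0,0.385],[-0.67,-1,-0.6,0,0,0,0.385]]]'
python3 -m inch '[[[0,-0.4,0,0,0,0,0.385],[0,-0.8,0,0,0,0,0.385],[0,-1,0,0,0,0,0.385]]]'
python3 -m inch '[[[0,-0.4,0,0,0,0,0.385],[0,-0.8,0,0,0,0,0.385],[0,-1,0,0,0,0,0.385]]]'
python3 -m inch '[[[0,-0.4,0,0,0,0,0.385],[0,-0.8,0,0,0,0,0.385],[0,-1,0,0,0,0,0.385],[0,-1,0,0,0,0,0.385]]]'
python3 -m inch '[[[0,-0.04,0,0,0,0,0.385],[0,-0.04,0,0,0,0,0.385],[0,-0.04,0,0,0,0,0.385]]]'
python3 -c "
from h import *
print(base()[0],base()[2]['grip_force'])
print([v for v in bottles(('scene',)) if v[1][1]>0])"
```

```text
t: 24.6
tcp_pos: [0.6352, -0.2594, 0.2374]
orientation: [0.998, -0.058, 0.001, 0.0]
contact_force: [-0.4, 1.6, 6.0]
grip_width: 0.0336
grip_force: 13.1
t: 24.85
tcp_pos: [0.6352, -0.2594, 0.2375]
orientation: [0.998, -0.058, 0.001, 0.0]
contact_force: [-0.3, 2.4, 6.2]
grip_width: 0.0334
grip_force: 22.6
t: 25.18
tcp_pos: [0.635, -0.2601, 0.343]
orientation: [0.998, -0.059, 0.004, 0.002]
contact_force: [1.6, -1.2, 3.1]
grip_width: 0.0336
grip_force: 22.6
t: 25.6
tcp_pos: [0.5785, -0.1485, 0.3969]
orientation: [0.998, -0.057, 0.001, -0.001]
contact_force: [0.5, -1.8, -0.8]
grip_width: 0.0332
grip_force: 22.7
t: 25.85
tcp_pos: [0.5915, -0.0501, 0.3953]
orientation: [0.998, -0.058, -0.0, -0.0]
contact_force: [0.8, -1.1, -1.5]
grip_width: 0.0336
grip_force: 22.8
t: 26.1
tcp_pos: [0.6033, 0.0497, 0.3949]
orientation: [0.998, -0.058, -0.0, -0.0]
contact_force: [-0.3, -0.6, -1.2]
grip_width: 0.0328
grip_force: 22.8
t: 26.43
tcp_pos: [0.615, 0.1497, 0.394]
orientation: [0.998, -0.056, -0.001, 0.0]
contact_force: [0.4, -0.9, -1.6]
grip_width: 0.0334
grip_force: 22.8
t: 26.68
tcp_pos: [0.6154, 0.149, 0.3957]
orientation: [0.998, -0.059, -0.0, 0.0]
contact_force: [0.3, 0.6, -1.1]
grip_width: 0.0333
grip_force: 22.8
[0.61544878 0.14896302 0.39569049] 22.825624644756317
[('scene', array([0.627, 0.23 , 0.076]), 0.72), ('scene', array([0.616, 0.15 , 0.155]), 0.7), ('scene', array([0.561, 0.239, 0.078]), 0.66), ('scene', array([0.31, 0.42, 0.  ]), 0.53)]
```

```bash
python3 -m inch '[[[0,0,0.3,0,0,0,0.385],[0,0,0.55,0,0,0,0.385],[0,0,0.7,0,0,0,0.385],[0,0,0.76,0,0,0,0.385],[0,0,0.79,0,0,0,0.385],[0,0,0.81,0,0,0,0.385],[0,0,0.82,0,0,0,0.385],[0,0,0.82,0,0,0,0.385]]]'
python3 -m inch '[[[0,0,0,0,0,0,0.41],[0,0,0,0,0,0,0.45],[0,0,0,0,0,0,0.5],[0,0,0,0,0,0,0.6],[0,0,-0.1,0,0,0,0.6],[0,0,-0.3,0,0,0,0.65],[0,0,-0.6,0,0,0,0.65],[0,0,-0.9,0,0,0,0.65]]]'
python3 -m inch '[[[-0.2,0.4,0,0,0,0,0.65],[-0.3,0.8,0,0,0,0,0.65],[-0.4,1,0,0,0,0,0.65]]]'
python3 -m inch '[[[-0.2,0.4,0,0,0,0,0.65],[-0.3,0.8,0,0,0,0,0.65],[-0.4,1,0,0,0,0,0.65]]]'
python3 -m inch '[[[-0.2,0.4,0,0,0,0,0.65],[-0.4,0.8,0,0,0,0,0.65],[-0.48,1,0,0,0,0,0.65]]]'
python3 -m inch '[[[0,0.4,0.2,0,0,0,0.65],[0,0.8,0.5,0,0,0,0.65],[0,1.0,0.8,0,0,0,0.65],[0,1.0,0.8,0,0,0,0.65],[0,1.0,0.8,0,0,0,0.65]]]'
python3 -m inch '[[[0,0.19,0,0,0,0,0.65],[0,0.19,0,0,0,0,0.65],[0,0.19,0,0,0,0,0.65]]]'
python3 -c "
from h import *
near((.439,-.252),.083);print(base()[0])
print([v for v in bottles(('scene',)) if v[1][1]>0])"
```

```text
t: 27.45
tcp_pos: [0.6156, 0.1495, 0.315]
orientation: [0.998, -0.059, 0.001, -0.0]
contact_force: [0.6, 0.3, -1.4]
grip_width: 0.0334
grip_force: 22.8
t: 28.12
tcp_pos: [0.6152, 0.1495, 0.405]
orientation: [0.998, -0.058, -0.0, 0.001]
contact_force: [0.5, 0.3, 0.4]
grip_width: 0.0551
grip_force: 0.0
t: 28.37
tcp_pos: [0.5631, 0.0529, 0.4056]
orientation: [0.998, -0.059, 0.001, -0.0]
contact_force: [0.3, 0.0, 0.5]
grip_width: 0.0556
grip_force: 0.0
t: 28.62
tcp_pos: [0.511, -0.0423, 0.4054]
orientation: [0.998, -0.059, 0.001, 0.0]
contact_force: [0.5, 0.6, -0.3]
grip_width: 0.0553
grip_force: 0.0
t: 28.87
tcp_pos: [0.4511, -0.1354, 0.4055]
orientation: [0.998, -0.059, 0.001, 0.0]
contact_force: [1.0, 0.1, 1.0]
grip_width: 0.0555
grip_force: 0.0
t: 29.28
tcp_pos: [0.4407, -0.2339, 0.3221]
orientation: [0.998, -0.06, -0.002, -0.0]
contact_force: [0.0, -0.1, 1.1]
grip_width: 0.0554
grip_force: 0.0
t: 29.53
tcp_pos: [0.4399, -0.2513, 0.3259]
orientation: [0.998, -0.059, 0.001, 0.0]
contact_force: [-0.5, 0.1, -0.2]
grip_width: 0.0553
grip_force: 0.0
wrist [ 0.439 -0.253  0.001] 0.71
mean [ 0.439 -0.253  0.001] shift [-0.5  2.1 86.5] t 29.8333
[ 0.43958806 -0.25096024  0.32418162]
[('scene', array([0.558, 0.238, 0.076]), 0.88), ('scene', array([0.628, 0.231, 0.079]), 0.87), ('scene', array([0.483, 0.244, 0.072]), 0.71), ('scene', array([0.618, 0.149, 0.075]), 0.64)]
```

```bash
python3 -m inch '[[[0,0.015,0.35,0,0,0,0.65],[0,0.015,0.65,0,0,0,0.65],[0,0.015,0.8,0,0,0,0.65],[0,0.015,0.86,0,0,0,0.6],[0,0.015,0.865,0,0,0,0.5],[0,0.015,0.865,0,0,0,0.45],[0,0.015,0.865,0,0,0,0.42],[0,0.015,0.865,0,0,0,0.4],[0,0.015,0.865,0,0,0,0.4],[0,0.015,0.865,0,0,0,0.39],[0,0.015,0.865,0,0,0,0.39]]]'
python3 -m inch '[[[0,0,0,0,0,0,0.385],[0,0,0,0,0,0,0.385],[0,0,0,0,0,0,0.385]]]'
python3 -m inch '[[[0,0,-0.2,0,0,0,0.385],[0,0,-0.5,0,0,0,0.385],[0,0,-0.9,0,0,0,0.385],[0,0,-1,0,0,0,0.385]]]'
python3 -m inch '[[[0,-0.1,-0.3,0,0,0,0.385],[0.2,-0.4,-0.6,0,0,0,0.385],[0.4,-0.7,-0.6,0,0,0,0.385],[0.58,-1,-0.6,0,0,0,0.385],[0.58,-1,-0.6,0,0,0,0.385]]]'
python3 -m inch '[[[0,-0.4,0,0,0,0,0.385],[0,-0.8,0,0,0,0,0.385],[0,-1,0,0,0,0,0.385]]]'
python3 -m inch '[[[0,-0.4,0,0,0,0,0.385],[0,-0.8,0,0,0,0,0.385],[0,-1,0,0,0,0,0.385]]]'
python3 -m inch '[[[0,-0.4,0,0,0,0,0.385],[0,-0.8,0,0,0,0,0.385],[0,-1,0,0,0,0,0.385],[0,-1,0,0,0,0,0.385]]]'
python3 -m inch '[[[0,-0.2,0,0,0,0,0.385],[0,-0.2,0,0,0,0,0.385],[0,-0.2,0,0,0,0,0.385]]]'
python3 -c "
from h import *
print(base()[0],base()[2]['grip_force'])
print(bottles(('scene',)))"
```

```text
t: 30.85
tcp_pos: [0.4397, -0.253, 0.2387]
orientation: [0.998, -0.058, 0.001, 0.0]
contact_force: [-0.9, 3.1, 4.8]
grip_width: 0.0337
grip_force: 13.6
t: 31.1
tcp_pos: [0.4397, -0.253, 0.2387]
orientation: [0.998, -0.058, 0.001, 0.0]
contact_force: [0.1, 3.5, 5.7]
grip_width: 0.0331
grip_force: 22.6
t: 31.43
tcp_pos: [0.4395, -0.2537, 0.3435]
orientation: [0.998, -0.059, 0.003, 0.002]
contact_force: [0.7, -1.2, -0.3]
grip_width: 0.0332
grip_force: 22.6
t: 31.85
tcp_pos: [0.511, -0.1569, 0.3962]
orientation: [0.998, -0.057, -0.0, -0.001]
contact_force: [-0.9, -1.0, -2.5]
grip_width: 0.0337
grip_force: 22.5
t: 32.1
tcp_pos: [0.5203, -0.0586, 0.3963]
orientation: [0.998, -0.058, -0.001, -0.0]
contact_force: [0.2, -0.1, -1.7]
grip_width: 0.0334
grip_force: 22.6
t: 32.35
tcp_pos: [0.5318, 0.0413, 0.3962]
orientation: [0.998, -0.058, -0.001, -0.0]
contact_force: [-0.3, -0.8, -2.5]
grip_width: 0.0331
grip_force: 22.6
t: 32.68
tcp_pos: [0.5436, 0.1411, 0.3954]
orientation: [0.998, -0.057, -0.001, 0.0]
contact_force: [0.3, -0.4, -1.0]
grip_width: 0.0331
grip_force: 22.6
t: 32.93
tcp_pos: [0.5459, 0.1576, 0.3963]
orientation: [0.998, -0.058, -0.001, 0.001]
contact_force: [-0.5, 0.1, -1.8]
grip_width: 0.0333
grip_force: 22.6
[0.54586892 0.15758321 0.39633432] 22.622073590755463
[('scene', array([0.561, 0.24 , 0.077]), 0.93), ('scene', array([0.624, 0.232, 0.08 ]), 0.85), ('scene', array([0.485, 0.245, 0.075]), 0.72), ('scene', array([0.615, 0.152, 0.076]), 0.71), ('scene', array([ 0.419, -0.372, -0.004]), 0.69), ('scene', array([0.545, 0.159, 0.157]), 0.59)]
```

```bash
python3 -m inch '[[[0,0,0.3,0,0,0,0.385],[0,0,0.55,0,0,0,0.385],[0,0,0.7,0,0,0,0.385],[0,0,0.76,0,0,0,0.385],[0,0,0.79,0,0,0,0.385],[0,0,0.81,0,0,0,0.385],[0,0,0.82,0,0,0,0.385],[0,0,0.82,0,0,0,0.385]]]'
python3 -m inch '[[[0,0,0,0,0,0,0.41],[0,0,0,0,0,0,0.45],[0,0,0,0,0,0,0.5],[0,0,0,0,0,0,0.6],[0,0,-0.1,0,0,0,0.6],[0,0,-0.3,0,0,0,0.65],[0,0,-0.6,0,0,0,0.65],[0,0,-0.9,0,0,0,0.65]]]'
python3 -m inch '[[[-0.2,0.4,0,0,0,0,0.65],[-0.2,0.8,0,0,0,0,0.65],[-0.2,1,0,0,0,0,0.65]]]'
python3 -m inch '[[[-0.2,0.4,0,0,0,0,0.65],[-0.2,0.8,0,0,0,0,0.65],[-0.2,1,0,0,0,0,0.65]]]'
python3 -m inch '[[[-0.2,0.4,0,0,0,0,0.65],[-0.22,0.8,0,0,0,0,0.65],[-0.22,1,0,0,0,0,0.65]]]'
python3 -m inch '[[[0,0.4,0,0,0,0,0.65],[0,0.8,0,0,0,0,0.65],[0,1,0,0,0,0,0.65]]]'
python3 -m inch '[[[0,0.4,0.2,0,0,0,0.65],[0,0.8,0.5,0,0,0,0.65],[0,1.0,0.8,0,0,0,0.65],[0,1.0,0.8,0,0,0,0.65],[0,1.0,0.8,0,0,0,0.65]]]'
python3 -m inch '[[[0,0.4,0,0,0,0,0.65],[0,0.4,0,0,0,0,0.65],[0,0.4,0,0,0,0,0.65],[0,0.4,0,0,0,0,0.65]]]'
python3 -c "
from h import *
near((.421,-.371),.083);print(base()[0])
print([v for v in bottles(('scene',)) if v[1][1]>0])"
```

```text
t: 33.7
tcp_pos: [0.5461, 0.1572, 0.3164]
orientation: [0.998, -0.059, 0.001, -0.0]
contact_force: [-0.7, -0.2, -1.4]
grip_width: 0.0331
grip_force: 22.6
t: 34.37
tcp_pos: [0.5456, 0.1571, 0.4066]
orientation: [0.998, -0.058, -0.0, 0.001]
contact_force: [-0.2, 0.4, 1.2]
grip_width: 0.0556
grip_force: 0.0
t: 34.62
tcp_pos: [0.5133, 0.0581, 0.4076]
orientation: [0.998, -0.058, 0.001, -0.0]
contact_force: [1.0, -0.3, -0.4]
grip_width: 0.0556
grip_force: 0.0
t: 34.87
tcp_pos: [0.4813, -0.0394, 0.4073]
orientation: [0.998, -0.059, 0.001, 0.0]
contact_force: [0.7, 0.7, -0.1]
grip_width: 0.0555
grip_force: 0.0
t: 35.12
tcp_pos: [0.4475, -0.1361, 0.4072]
orientation: [0.998, -0.059, 0.001, 0.0]
contact_force: [-0.7, 1.0, 0.4]
grip_width: 0.0558
grip_force: 0.0
t: 35.37
tcp_pos: [0.4364, -0.2357, 0.4065]
orientation: [0.998, -0.059, 0.0, 0.001]
contact_force: [-0.8, 0.3, -0.8]
grip_width: 0.0554
grip_force: 0.0
t: 35.78
tcp_pos: [0.425, -0.3331, 0.323]
orientation: [0.998, -0.06, -0.002, -0.001]
contact_force: [-0.5, 0.9, 0.9]
grip_width: 0.0554
grip_force: 0.0
t: 36.12
tcp_pos: [0.4217, -0.3712, 0.3273]
orientation: [0.998, -0.058, 0.001, 0.001]
contact_force: [-0.0, 0.7, -1.3]
grip_width: 0.0553
grip_force: 0.0
wrist [ 0.423 -0.368 -0.003] 0.69
top [ 0.424 -0.373  0.003] 0.68
scene [ 0.42  -0.37  -0.003] 0.66
mean [ 0.4223 -0.3703 -0.001 ] shift [ 0.6 -1.  88.1] t 36.4167
[ 0.42146365 -0.37112782  0.32577804]
[('scene', array([0.558, 0.236, 0.078]), 0.96), ('scene', array([0.626, 0.231, 0.078]), 0.92), ('scene', array([0.484, 0.247, 0.075]), 0.8), ('scene', array([0.574, 0.182, 0.078]), 0.57), ('scene', array([0.618, 0.148, 0.076]), 0.56)]
```

```bash
python3 -m inch '[[[0,0,0.35,0,0,0,0.65],[0,0,0.65,0,0,0,0.65],[0,0,0.8,0,0,0,0.65],[0,0,0.86,0,0,0,0.6],[0,0,0.88,0,0,0,0.5],[0,0,0.88,0,0,0,0.45],[0,0,0.88,0,0,0,0.42],[0,0,0.88,0,0,0,0.4],[0,0,0.88,0,0,0,0.4],[0,0,0.88,0,0,0,0.39],[0,0,0.88,0,0,0,0.39]]]'
python3 -m inch '[[[0,0,0,0,0,0,0.385],[0,0,0,0,0,0,0.385],[0,0,0,0,0,0,0.385]]]'
python3 -m inch '[[[0,0,-0.2,0,0,0,0.385],[0,0,-0.5,0,0,0,0.385],[0,0,-0.9,0,0,0,0.385],[0,0,-1,0,0,0,0.385]]]'
python3 -m inch '[[[0,-0.1,-0.3,0,0,0,0.385],[0,-0.4,-0.6,0,0,0,0.385],[0,-0.7,-0.6,0,0,0,0.385],[0,-1,-0.6,0,0,0,0.385],[0,-1,-0.6,0,0,0,0.385]]]'
python3 -m inch '[[[0,-0.4,0,0,0,0,0.385],[0,-0.8,0,0,0,0,0.385],[0,-1,0,0,0,0,0.385]]]'
python3 -m inch '[[[0,-0.4,0,0,0,0,0.385],[0,-0.8,0,0,0,0,0.385],[0,-1,0,0,0,0,0.385]]]'
python3 -m inch '[[[0,-0.4,0,0,0,0,0.385],[0,-0.8,0,0,0,0,0.385],[0,-1,0,0,0,0,0.385]]]'
python3 -m inch '[[[0,-0.4,0,0,0,0,0.385],[0,-0.8,0,0,0,0,0.385],[0,-1,0,0,0,0,0.385],[0,-1,0,0,0,0,0.385]]]'
python3 -m inch '[[[-0.01,-0.39,0,0,0,0,0.385],[-0.01,-0.39,0,0,0,0,0.385],[-0.01,-0.39,0,0,0,0,0.385],[-0.01,-0.39,0,0,0,0,0.385]]]'
python3 -c "
from h import *
print(base()[0],base()[2]['grip_force'])
print(*bottles(('scene','top')),sep='\n')
p=get_image('scene');cv2.imwrite('pics/s2.png',cv2.resize(p['frame'][110:250,300:480,::-1],None,fx=4,fy=4))"
```

```text
t: 37.43
tcp_pos: [0.4215, -0.3719, 0.2386]
orientation: [0.998, -0.058, 0.001, 0.001]
contact_force: [-0.0, 0.9, 4.3]
grip_width: 0.0334
grip_force: 12.9
t: 37.68
tcp_pos: [0.4215, -0.3719, 0.2386]
orientation: [0.998, -0.058, 0.001, 0.001]
contact_force: [-0.0, 2.4, 4.8]
grip_width: 0.0333
grip_force: 22.2
t: 38.02
tcp_pos: [0.4214, -0.3725, 0.3439]
orientation: [0.998, -0.058, 0.003, 0.003]
contact_force: [-0.1, -1.0, 0.8]
grip_width: 0.0331
grip_force: 22.2
t: 38.43
tcp_pos: [0.4333, -0.2692, 0.3979]
orientation: [0.998, -0.057, 0.001, -0.001]
contact_force: [-0.4, -1.1, -1.3]
grip_width: 0.0333
grip_force: 22.4
t: 38.68
tcp_pos: [0.4445, -0.1708, 0.3968]
orientation: [0.998, -0.058, -0.0, -0.0]
contact_force: [0.3, -1.0, -0.5]
grip_width: 0.0329
grip_force: 22.5
t: 38.93
tcp_pos: [0.4562, -0.071, 0.3968]
orientation: [0.998, -0.058, -0.0, -0.0]
contact_force: [0.5, -0.3, -1.4]
grip_width: 0.0333
grip_force: 22.5
t: 39.18
tcp_pos: [0.4679, 0.0285, 0.3966]
orientation: [0.998, -0.058, -0.0, -0.0]
contact_force: [0.9, -1.0, -1.7]
grip_width: 0.0332
grip_force: 22.5
t: 39.52
tcp_pos: [0.4798, 0.1282, 0.3958]
orientation: [0.998, -0.057, -0.001, 0.0]
contact_force: [1.0, -1.3, -1.8]
grip_width: 0.0334
grip_force: 22.5
t: 39.85
tcp_pos: [0.4832, 0.1634, 0.3969]
orientation: [0.998, -0.058, -0.0, 0.0]
contact_force: [0.8, -1.0, -0.7]
grip_width: 0.0332
grip_force: 22.6
[0.48320807 0.16338386 0.39687741] 22.610149383544922
('scene', array([0.616, 0.147, 0.071]), 0.93)
('scene', array([0.56 , 0.239, 0.075]), 0.87)
('scene', array([0.481, 0.166, 0.155]), 0.63)
('scene', array([0.575, 0.18 , 0.076]), 0.56)
('top', array([0.628, 0.231, 0.075]), 0.81)
('top', array([0.572, 0.184, 0.069]), 0.67)
('top', array([ 0.537, -0.258, -0.003]), 0.65)
('top', array([0.615, 0.15 , 0.08 ]), 0.56)
('top', array([0.487, 0.163, 0.158]), 0.4)
('top', array([0.538, 0.202, 0.07 ]), 0.37)
```

View pics/s2.png

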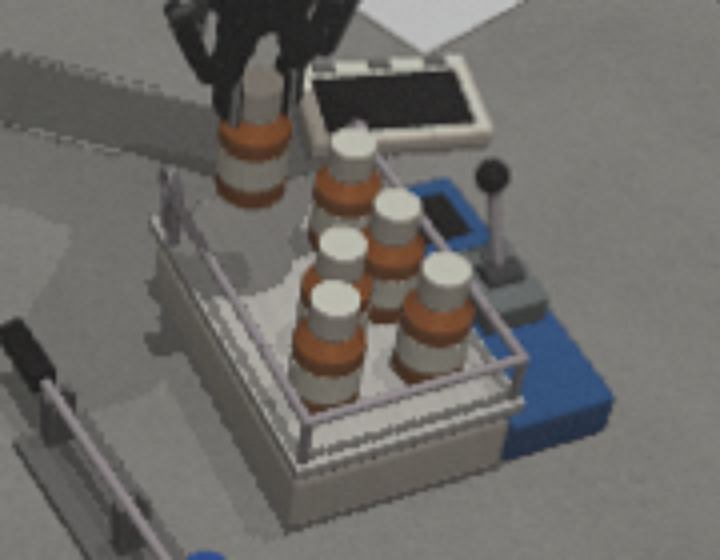

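```bash
python3 -m inch '[[[-0.07,0,0.3,0,0,0,0.385],[-0.07,0,0.55,0,0,0,0.385],[-0.07,0,0.7,0,0,0,0.385],[-0.07,0,0.76,0,0,0,0.385],[-0.07,0,0.79,0,0,0,0.385],[-0.07,0,0.81,0,0,0,0.385],[-0.07,0,0.825,0,0,0,0.385],[-0.07,0,0.825,0,0,0,0.385]]]'
python3 -m inch '[[[0,0,0,0,0,0,0.41],[0,0,0,0,0,0,0.45],[0,0,0,0,0,0,0.5],[0,0,0,0,0,0,0.6],[0,0,-0.1,0,0,0,0.6],[0,0,-0.3,0,0,0,0.65],[0,0,-0.6,0,0,0,0.65],[0,0,-0.9,0,0,0,0.65]]]'
python3 -m inch '[[[0,0.4,0,0,0,0,0.8],[0,0.8,0,0,0,0,0.8],[0,1,0,0,0,0,0.8]]]'
python3 -m inch '[[[0.01,0.4,0.3,0,0,-0.0188,0.8],[0.01,0.7,0.6,0,0,-0.0188,0.8],[0.01,0.7,0.9,0,0,-0.0188,0.8],[0.01,0.7,0.9,0,0,-0.0188,0.8],[0.01,0.7,0.9,0,0,-0.0188,0.8],[0.01,0.7,0.9,0,0,-0.0188,0.8]]]'
python3 - <<'E'
from h import *
p0,R,s=base(); print(p0,R.round(3)[:,0],s['joint_positions'])
p=wrist(); save(p,'w4')
for q in (p,get_image('top'),get_image('scene')):
  for k in('rod','rod_tip','rod_handle'):
    for d in nets.landmark_of(q,k)[:2]: print(k,np.round(d['centre'],3),round(d['confidence'],2),proj(q,d['centre']).round())
print(*bottles(('scene','top')),sep='\n')
E
```

```text
t: 40.77
tcp_pos: [0.4764, 0.1645, 0.3156]
orientation: [0.998, -0.059, 0.001, -0.0]
contact_force: [0.2, -0.7, -0.9]
grip_width: 0.0332
grip_force: 22.6
t: 41.43
tcp_pos: [0.476, 0.1643, 0.4061]
orientation: [0.998, -0.058, -0.0, 0.001]
contact_force: [1.0, -0.4, 0.1]
grip_width: 0.0557
grip_force: 0.0
t: 41.68
tcp_pos: [0.4639, 0.0628, 0.4068]
orientation: [0.998, -0.059, 0.001, -0.0]
contact_force: [1.5, -0.3, 0.1]
grip_width: 0.0684
grip_force: 0.0
t: 42.18
tcp_pos: [0.4579, -0.0041, 0.3174]
orientation: [1.0, 0.001, 0.002, 0.0]
contact_force: [-0.4, -0.3, 0.7]
grip_width: 0.0683
grip_force: 0.0
[ 0.45791712 -0.00414483  0.31735554] [1.    0.001 0.003] [ 0.43510291 -0.34962168 -0.42070313  0.00157673 -1.4970765   1.13700697]
rod [ 0.498 -0.01   0.054] 0.58 [325. 154.]
rod_tip [ 0.496 -0.011  0.052] 0.63 [326. 156.]
rod_handle [ 0.465 -0.005  0.051] 0.73 [318. 194.]
rod_tip [ 0.69  -0.007  0.055] 0.68 [311. 157.]
rod [ 0.497 -0.007  0.053] 0.8 [312. 205.]
rod_tip [ 0.691 -0.003  0.053] 0.86 [345. 253.]
rod_handle [ 0.468 -0.007  0.049] 0.79 [307. 199.]
('scene', array([0.475, 0.165, 0.07 ]), 0.9)
('scene', array([0.483, 0.246, 0.075]), 0.81)
('scene', array([0.616, 0.151, 0.076]), 0.81)
('scene', array([0.628, 0.232, 0.077]), 0.78)
('scene', array([0.56 , 0.239, 0.077]), 0.67)
('scene', array([0.576, 0.18 , 0.076]), 0.59)
('top', array([0.484, 0.244, 0.072]), 0.73)
('top', array([0.629, 0.229, 0.074]), 0.72)
('top', array([0.576, 0.182, 0.07 ]), 0.62)
('top', array([0.551, 0.24 , 0.077]), 0.6)
('top', array([0.479, 0.166, 0.077]), 0.58)
```

View pics/w4.png

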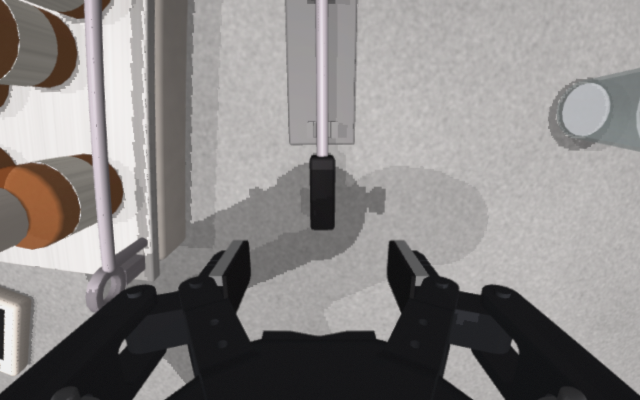

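```bash
cat >> h.py <<'E'
def ray(p,u,z):
    K=np.array([[p['fx'],0,p['cx']],[0,p['fy'],p['cy']],[0,0,1.]])
    q=np.array([(u[0]-p['cx'])/p['fx'],(u[1]-p['cy'])/p['fy']]); n=q.copy()
    for _ in range(20): n=q/(1+p['k1']*(n@n))
    R=np.asarray(p['R']);c=-R.T@np.asarray(p['t']);d=R.T@np.array([*n,1]); return c+d*(z-c[2])/d[2]
E
python3 - <<'E'
from h import *
p=wrist(); f=p['frame'].astype(int)
g=f.sum(2)
for r in (160,170,190,210,220):
    c=np.where(g[r,290:350]<150)[0]+290; print('handle',r,c.min(),c.max(),ray(p,[(c.min()+c.max())/2,r],.06).round(4))
for r in (5,20,40,60,80,100,140,150):
    row=g[r,295:345]; c=np.where(row>row.max()-60)[0]+295; print('shaft',r,c.min(),c.max(),ray(p,[(c.min()+c.max())/2,r],.052).round(4))
col=g[140:250,322]; c=np.where(col<150)[0]+140; print(c.min(),c.max(),ray(p,[322,c.min()],.06).round(4),ray(p,[322,c.max()],.06).round(4),ray(p,[322,c.max()],.04).round(4))
print(p['k1'],base()[0],shift([.466,-.006,.05]))
E
```

```text
handle 160 310 333 [ 0.493  -0.0079  0.06  ]
handle 170 310 334 [ 0.4854 -0.0083  0.06  ]
handle 190 310 333 [ 0.4698 -0.008   0.06  ]
handle 210 310 333 [ 0.4535 -0.008   0.06  ]
handle 220 310 333 [ 0.4452 -0.0081  0.06  ]
shaft 5 319 322 [ 0.6006 -0.0068  0.052 ]
shaft 20 319 322 [ 0.591  -0.0069  0.052 ]
shaft 40 320 322 [ 0.5779 -0.0073  0.052 ]
shaft 60 320 322 [ 0.5645 -0.0073  0.052 ]
shaft 80 320 322 [ 0.5507 -0.0074  0.052 ]
shaft 100 320 322 [ 0.5367 -0.0074  0.052 ]
shaft 140 320 322 [ 0.5073 -0.0075  0.052 ]
shaft 150 320 323 [ 0.4996 -0.0079  0.052 ]
156 228 [ 0.496  -0.0082  0.06  ] [ 0.4384 -0.0085  0.06  ] [ 0.4308 -0.0088  0.04  ]
-0.048059714372921114 [ 0.45735035 -0.00449616  0.31468237] [  8.7   1.5 110. ]
```

```bash
python3 -m inch '[[[0.09,0.035,0.3,0,0,0,0.8],[0.09,0.035,0.6,0,0,0,0.8],[0.09,0.035,0.8,0,0,0,0.8],[0.09,0.035,1,0,0,0,0.8],[0.09,0.035,1,0,0,0,0.8]]]'
python3 -m inch '[[[0,0,0.06,0,0,0,0.8],[0,0,0.1,0,0,0,0.7],[0,0,0.11,0,0,0,0.5],[0,0,0.11,0,0,0,0.35],[0,0,0.11,0,0,0,0.28],[0,0,0.11,0,0,0,0.25],[0,0,0.11,0,0,0,0.2],[0,0,0.11,0,0,0,0.1],[0,0,0.11,0,0,0,0.1],[0,0,0.11,0,0,0,0.1]]]'
```

```text
t: 43.45
tcp_pos: [0.4649, -0.0083, 0.2102]
orientation: [1.0, 0.0, -0.004, 0.001]
contact_force: [-1.5, -0.7, -0.1]
grip_width: 0.0683
grip_force: 0.0
t: 44.28
tcp_pos: [0.4666, -0.0079, 0.2043]
orientation: [1.0, 0.001, 0.001, -0.0]
contact_force: [-1.4, 0.7, 2.9]
grip_width: 0.019
grip_force: 59.8
```

```bash
python3 -m inch '[[[0,0,-0.15,0,0,0,0.1],[0,0,-0.35,0,0,0,0.1],[0,0,-0.6,0,0,0,0.1],[0,0,-0.8,0,0,0,0.1],[0,0,-0.95,0,0,0,0.1],[0,0,-0.95,0,0,0,0.1]]]'
python3 -m inch '[[[-0.2,0.3,0,0,0,0,0.1],[-0.5,0.6,0,0,0,0,0.1],[-0.82,1,0,0,0,0,0.1],[-0.82,1,0,0,0,0,0.1],[-0.82,1,0,0,0,0,0.1]]]'
python3 -m inch '[[[0,0.08,0,0,0,-0.23,0.1],[0,0.08,0,0,0,-0.23,0.1],[0,0.08,0,0,0,-0.23,0.1],[0,0.08,0,0,0,-0.23,0.1],[0,0.08,0,0,0,-0.23,0.1],[0,0.08,0,0,0,-0.23,0.1],[0,0.08,0,0,0,-0.23,0.1],[0,0.08,0,0,0,-0.23,0.1],[0,0.08,0,0,0,-0.23,0.1],[0,0.08,0,0,0,-0.23,0.1],[0,0.08,0,0,0,-0.23,0.1],[0,0.08,0,0,0,-0.23,0.1],[0,0.08,0,0,0,-0.23,0.1],[0,0.08,0,0,0,-0.23,0.1],[0,0.08,0,0,0,-0.23,0.1]]]'
python3 - <<'E'
from h import *
p0,R,s=base(); print(p0,R.round(3),s['joint_positions'],s['grip_force'],s['t'])
p=wrist(); save(p,'w5'); S=get_image('scene'); cv2.imwrite('pics/s3.png',cv2.resize(S['frame'][90:250,250:450,::-1],None,fx=3.5,fy=3.5,interpolation=cv2.INTER_CUBIC))
for q in (p,get_image('top'),S):
  for k in('rod','rod_tip','rod_handle','eye_near','eye_far'):
    for d in nets.landmark_of(q,k)[:2]: print(k,np.round(d['centre'],3),round(d['confidence'],2),proj(q,d['centre']).round())
E
```

```text
t: 44.78
tcp_pos: [0.4669, -0.008, 0.302]
orientation: [1.0, 0.001, 0.002, -0.0]
contact_force: [0.2, -0.4, -0.4]
grip_width: 0.0187
grip_force: 59.2
t: 45.2
tcp_pos: [0.3829, -0.1097, 0.2979]
orientation: [1.0, -0.001, -0.0, -0.0]
contact_force: [-0.4, 1.3, -1.0]
grip_width: 0.0194
grip_force: 59.3
t: 46.45
tcp_pos: [0.3846, -0.1158, 0.2982]
orientation: [0.75, 0.661, -0.0, -0.0]
contact_force: [0.3, 0.2, 0.2]
grip_width: 0.019
grip_force: 59.2
[ 0.38463688 -0.1158037   0.29818492] [[ 0.126  0.992 -0.001]
 [ 0.992 -0.126 -0.   ]
 [-0.    -0.001 -1.   ]] [ 2.18657353e-01 -5.24142150e-01 -5.75868195e-01 -1.07004240e-04
 -1.52002062e+00  2.79629715e+00] 59.243102073669434 46.45
rod [ 0.384 -0.089  0.143] 0.64 [310. 210.]
rod_handle [ 0.38  -0.113  0.145] 0.81 [308. 262.]
rod_tip [0.409 0.102 0.147] 0.65 [274. 240.]
rod_tip [0.552 0.238 0.076] 0.53 [236. 195.]
rod_handle [0.627 0.228 0.075] 0.75 [240. 173.]
rod_handle [0.411 0.101 0.147] 0.54 [274. 239.]
eye_near [ 0.538 -0.261 -0.002] 0.72 [383. 205.]
eye_far [0.436 0.292 0.113] 0.81 [215. 230.]
eye_far [0.553 0.241 0.077] 0.16 [235. 195.]
rod [ 0.39  -0.084  0.145] 0.84 [270. 167.]
rod [0.615 0.15  0.072] 0.32 [380. 209.]
rod_tip [0.562 0.239 0.077] 0.74 [397. 186.]
rod_handle [ 0.383 -0.113  0.142] 0.71 [259. 169.]
rod_handle [0.433 0.298 0.114] 0.57 [391. 144.]
eye_near [0.415 0.138 0.118] 0.73 [343. 156.]
eye_near [0.628 0.23  0.077] 0.46 [407. 201.]
eye_far [0.432 0.298 0.113] 0.66 [391. 144.]
```

View pics/w5.png

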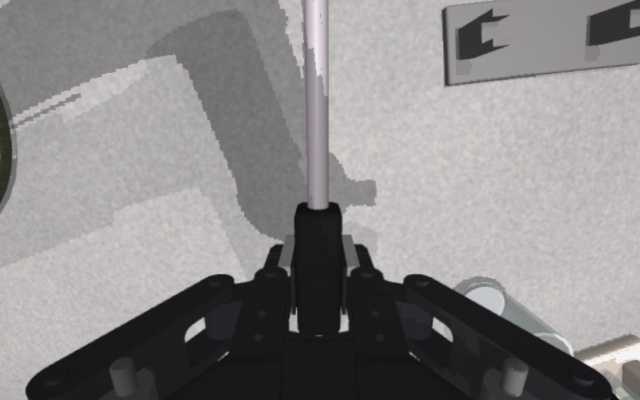

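View pics/s3.png

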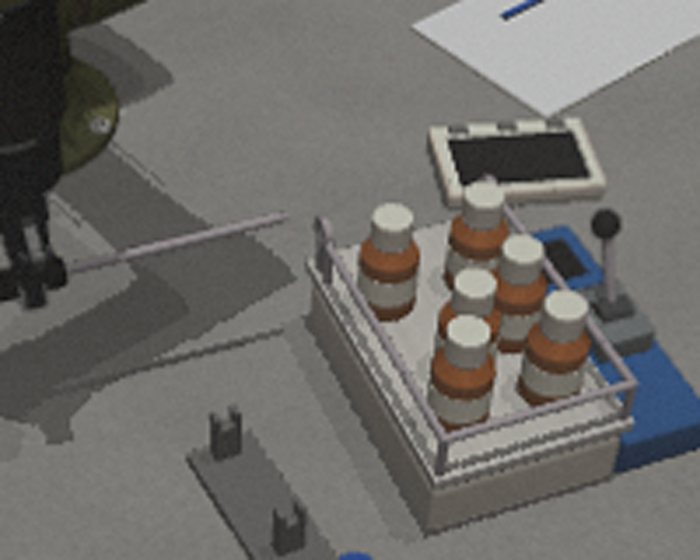

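```bash
python3 -m inch '[[[0,0.01,0.1,0,0,0,0.1],[0,0.01,0.2,0,0,0,0.1],[0.05,0.01,0.29,0,0,0,0.1],[0.15,0.01,0.29,0,0,0,0.1],[0.15,0.01,0.29,0,0,0,0.1],[0.15,0.01,0.29,0,0,0,0.1],[0.15,0.01,0.29,0,0,0,0.1]]]'
python3 - <<'E'
from h import *
p0,R,s=base(); print(p0,R.round(4))
p=wrist(); S=get_image('scene')
cw=p['frame'][0:200,220:420,::-1]; cs=S['frame'][125:185,270:410,::-1]
cw=cv2.resize(cw,(600,600),interpolation=cv2.INTER_CUBIC)
cv2.imwrite('pics/c6.png',cw)
cv2.imwrite('pics/s6.png',cv2.resize(cs,None,fx=5.5,fy=5.5,interpolation=cv2.INTER_CUBIC))
print('near at',proj(p,[.4158,.138,.115]),'scene',proj(S,[.4158,.138,.115]),proj(S,[.4343,.2933,.115]))
np.save('S6.npy',{k:S[k] for k in S},allow_pickle=True); np.save('W6.npy',{k:p[k] for k in p},allow_pickle=True)
E
```

```text
t: 47.93
tcp_pos: [0.3873, -0.1012, 0.2694]
orientation: [0.75, 0.662, -0.0, 0.0]
contact_force: [0.0, -0.6, -1.0]
grip_width: 0.019
grip_force: 59.3
[ 0.3873198  -0.10121625  0.26941871] [[ 1.238e-01  9.923e-01 -3.000e-04]
 [ 9.923e-01 -1.238e-01 -3.000e-04]
 [-3.000e-04 -2.000e-04 -1.000e+00]]
near at [ 314.69415061 -325.86866368] scene [342.86049234 156.37209957] [390.18023728 144.66952097]
```

View pics/c6.png

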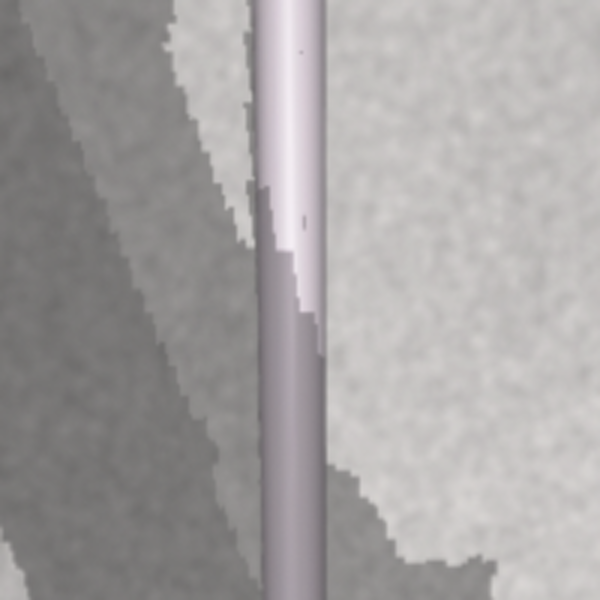

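View pics/s6.png

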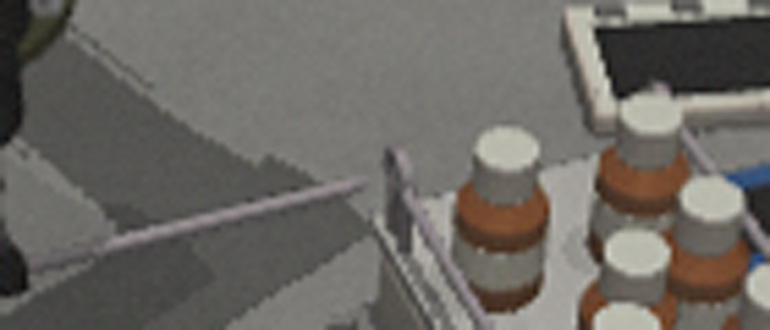

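Run:
```python
from h import *
W=np.load('W6.npy',allow_pickle=True).item(); I=cv2.imread('pics/w4.png')
M=np.array(W['mount']);T=np.eye(4);T[:3,:3]=Rn.from_quat([1,.001,.002,0]).as_matrix()
T[:3,:3]=Rn.from_quat([.99999,.0005,.0015,.0]).as_matrix();T[:3,3]=[.4579,-.0041,.3174]
C=np.linalg.inv(T@M);W['R']=C[:3,:3];W['t']=C[:3,3]
print(ray(W,[105,289],.115),proj(W,[.4158,.138,.115]))
c=cv2.resize(I[230:350,60:180],(600,600),interpolation=cv2.INTER_CUBIC);u=(proj(W,[.4158,.138,.115])-[60,230])*5
for dx in(-.016,.016):
  for e in ((dx*.993,-dx*.118,0),(0,0,dx)):
    v=(proj(W,np.array([.4158,.138,.115])+e)-[60,230])*5; cv2.circle(c,(int(v[0]),int(v[1])),4,(0,0,255),-1)
cv2.circle(c,(int(u[0]),int(u[1])),4,(0,255,0),-1);cv2.imwrite('pics/c4.png',c)
```

```text
[0.4139653 0.1396494 0.115    ] [106.77244127 286.66047267]
```

View pics/c4.png

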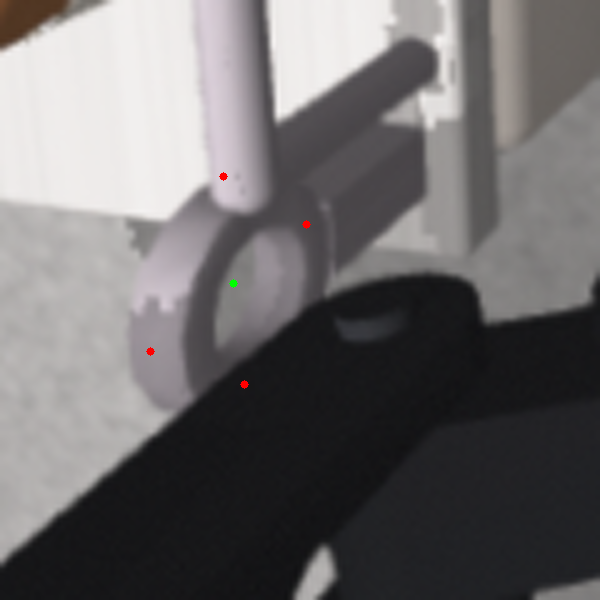

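```bash
python3 -m inch '[[[0.05,0,0,0,0,0,0.1],[0.1,0,0,0,0,0,0.1],[0.15,0,0,0,0,0,0.1],[0.2,0,0,0,0,0,0.1]]]'
python3 -m inch '[[[0.05,0,0,0,0,0,0.1],[0.1,0,0,0,0,0,0.1],[0.15,0,0,0,0,0,0.1],[0.2,0,0,0,0,0,0.1]]]'
python3 - <<'E'
from h import *
S=get_image('scene');T=get_image('top')
a=cv2.resize(S['frame'][125:185,290:410,::-1],None,fx=6,fy=5,interpolation=cv2.INTER_CUBIC)
b=cv2.resize(T['frame'][210:250,195:295,::-1],(720,288),interpolation=cv2.INTER_CUBIC)
cv2.imwrite('pics/c7.png',np.vstack([a,b]));print(base()[0],base()[2]['contact_force'],base()[2]['moment'])
E
```

```text
t: 48.37
tcp_pos: [0.3899, -0.0809, 0.2697]
orientation: [0.75, 0.662, 0.0, 0.0]
contact_force: [0.3, -0.4, -0.8]
grip_width: 0.019
grip_force: 59.3
t: 48.7
tcp_pos: [0.3924, -0.061, 0.2698]
orientation: [0.75, 0.662, -0.0, 0.0]
contact_force: [0.4, 0.3, -0.8]
grip_width: 0.019
grip_force: 59.3
[ 0.39239258 -0.06095171  0.2697221 ] [ 0.60757255  0.23497092 -1.13245511] [-0.0822064  -0.00360623 -0.00878155]
```

View pics/c7.png

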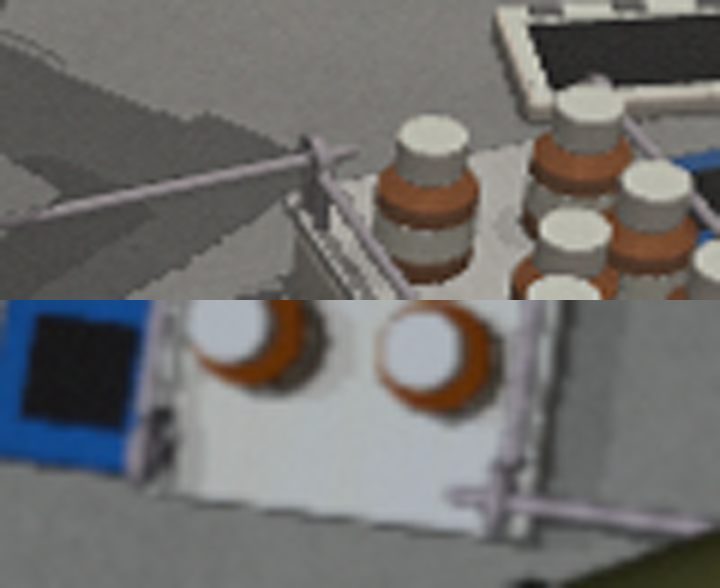

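```bash
python3 -m inch '[[[0.1,0,0,0,0,0,0.1],[0.2,0,0,0,0,0,0.1],[0.3,0,0,0,0,0,0.1],[0.4,0,0,0,0,0,0.1],[0.5,0,0,0,0,0,0.1],[0.6,0,0,0,0,0,0.1],[0.7,-0.005,0,0,0,0,0.1],[0.8,-0.005,0,0,0,0,0.1],[0.9,-0.005,0,0,0,0,0.1],[1,-0.005,0,0,0,0,0.1],[1,-0.005,0,0,0,0,0.1]]]'
python3 - <<'E'
from h import *
S=get_image('scene');T=get_image('top')
a=cv2.resize(S['frame'][125:185,290:410,::-1],None,fx=6,fy=5,interpolation=cv2.INTER_CUBIC)
b=cv2.resize(T['frame'][210:250,195:295,::-1],(720,288),interpolation=cv2.INTER_CUBIC)
cv2.imwrite('pics/c8.png',np.vstack([a,b]));print(base()[0],base()[2]['contact_force'],base()[2]['moment'])
E
```

```text
t: 49.72
tcp_pos: [0.4044, 0.0392, 0.2696]
orientation: [0.749, 0.662, -0.0, -0.0]
contact_force: [0.2, -0.3, -0.9]
grip_width: 0.0189
grip_force: 59.3
[0.40427997 0.03816006 0.26965231] [ 0.0550815   0.01783585 -0.64363029] [-0.10673517  0.03582459  0.01752862]
```

View pics/c8.png

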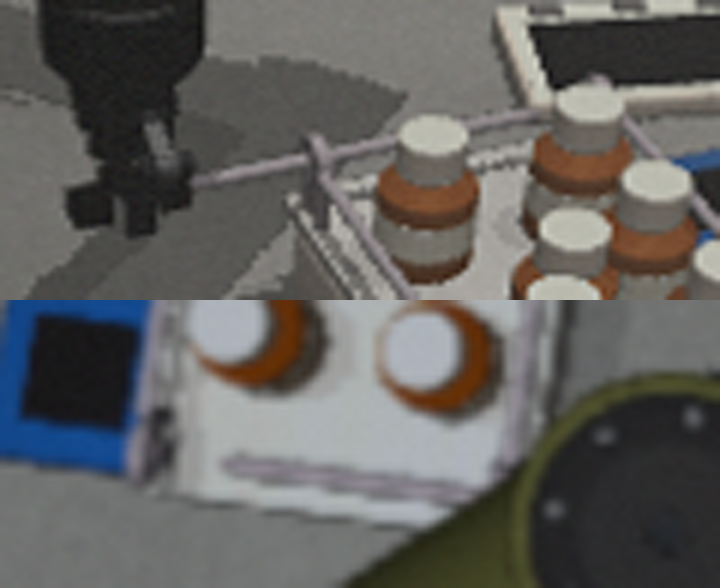

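Run:
```python
from h import *
T=get_image('top'); g=T['frame'].astype(int)
# blueness/darkness relative to white deck: rod is darker than white platform
for c in range(224,262,4):
    col=g[226:241,c].sum(1).astype(float); print(c,col.astype(int).tolist())
for c in (213,214,215,216,217,218,219): print('far',c,g[222:240,c].sum(1).tolist())
print(proj(T,[.4343,.2933,.115]),proj(T,[.4158,.138,.115]),proj(T,[.4343+.016,.2933,.115]),proj(T,[.4343-.016,.2933,.115]))
for i in range(3):
  for q in (get_image('top'),get_image('scene')):
   for k in('eye_near','eye_far','rod_tip'):
    for d in nets.landmark_of(q,k)[:3]:
      if .38<d['centre'][0]<.46 and d['centre'][1]>.09: print(k,np.round(d['centre'],4),round(d['confidence'],2))
```

```text
224 [529, 525, 523, 522, 524, 523, 516, 515, 520, 523, 515, 442, 288, 342, 344]
228 [525, 526, 528, 521, 495, 419, 387, 418, 443, 512, 517, 468, 330, 349, 349]
232 [524, 524, 527, 524, 519, 484, 390, 416, 363, 391, 517, 525, 464, 296, 339]
236 [530, 531, 532, 534, 531, 500, 412, 387, 405, 389, 519, 529, 480, 328, 311]
240 [533, 534, 530, 532, 533, 529, 484, 375, 412, 382, 421, 526, 528, 465, 289]
244 [531, 535, 529, 532, 530, 534, 517, 461, 394, 416, 391, 508, 528, 487, 362]
248 [535, 533, 535, 534, 534, 537, 530, 497, 385, 400, 366, 380, 519, 530, 467]
252 [516, 534, 537, 536, 538, 535, 536, 521, 460, 393, 426, 403, 522, 537, 492]
256 [323, 458, 521, 533, 535, 534, 536, 529, 493, 377, 388, 365, 364, 475, 363]
260 [365, 518, 536, 539, 537, 536, 536, 537, 533, 496, 367, 301, 156, 110, 108]
far 213 [185, 208, 241, 249, 252, 279, 320, 365, 386, 402, 388, 358, 314, 291, 315, 336, 341, 344]
far 214 [346, 363, 374, 349, 285, 308, 347, 357, 353, 348, 341, 308, 275, 261, 301, 337, 344, 343]
far 215 [400, 403, 385, 333, 249, 253, 269, 275, 249, 242, 219, 187, 194, 265, 341, 342, 348, 342]
far
[... 456 characters left out ...]
674797 225.5229353 ] [214.18818061 235.73145785]
eye_near [0.416  0.1352 0.1147] 0.84
eye_far [0.4377 0.2909 0.1153] 0.97
rod_tip [0.4268 0.2522 0.1169] 0.61
eye_near [0.4161 0.1341 0.1152] 0.6
rod_tip [0.4341 0.2594 0.1174] 0.71
eye_near [0.4163 0.1365 0.1126] 0.93
eye_far [0.4341 0.288  0.1103] 0.94
rod_tip [0.43   0.2566 0.1184] 0.38
eye_near [0.415  0.1359 0.1202] 0.95
eye_far [0.436  0.2959 0.1137] 0.9
rod_tip [0.4336 0.2588 0.1153] 0.72
eye_far [0.4354 0.2882 0.1115] 0.71
eye_far [0.4151 0.1342 0.1112] 0.59
rod_tip [0.4295 0.2561 0.1189] 0.47
eye_near [0.4121 0.138  0.1158] 0.78
eye_near [0.4353 0.2975 0.1139] 0.31
eye_far [0.4352 0.2935 0.1145] 0.78
rod_tip [0.4312 0.2587 0.1164] 0.67
```

```bash
python3 -m inch '[[[0.05,0,0,0,0,0,0.1],[0.1,0,0,0,0,0,0.1],[0.15,0,0,0,0,0,0.1],[0.2,0,0,0,0,0,0.1],[0.25,0,0,0,0,0,0.1],[0.3,0,0,0,0,0,0.1]]]'
python3 -m inch '[[[0.03,0,0,0,0,0,0.1],[0.06,0,0,0,0,0,0.1],[0.06,0,0,0,0,0,0.1]]]'
python3 -m inch '[[[0.03,0,0,0,0,0,0.1],[0.06,0,0,0,0,0,0.1],[0.06,0,0,0,0,0,0.1]]]'
```

```text
t: 51.57
tcp_pos: [0.408, 0.0681, 0.2697]
orientation: [0.75, 0.662, -0.0, 0.0]
contact_force: [0.2, -0.9, -0.6]
grip_width: 0.019
grip_force: 59.3
t: 51.82
tcp_pos: [0.4088, 0.0739, 0.2697]
orientation: [0.75, 0.662, -0.0, 0.0]
contact_force: [0.2, -0.1, -1.1]
grip_width: 0.0191
grip_force: 59.3
t: 52.07
tcp_pos: [0.4095, 0.0797, 0.2697]
orientation: [0.75, 0.662, -0.0, 0.0]
contact_force: [-0.1, 0.7, -1.2]
grip_width: 0.019
grip_force: 59.3
```

```bash
python3 -m inch '[[[0.05,0,0,0,0,0,0.1],[0.1,0,0,0,0,0,0.1],[0.15,0,0,0,0,0,0.1],[0.17,0,0,0,0,0,0.1],[0.17,0,0.02,0,0,0,0.1],[0.17,0,0.02,0,0,0,0.1]]]'
python3 - <<'E'
from h import *
for i in range(2):
  for n in('top','scene','wrist'):
   q=wrist() if n=='wrist' else get_image(n)
   for k in('eye_near','rod','rod_tip','rod_handle'):
    for d in nets.landmark_of(q,k)[:2]:
      if .38<d['centre'][0]<.46 and d['centre'][1]>.05: print(n,k,np.round(d['centre'],4),round(d['confidence'],2))
p=wrist(); g=p['frame'].astype(int).sum(2)
print(g[60:260:4,318].tolist()); save(p,'w9'); print(base()[0],base()[2]['contact_force'])
E
```

```text
t: 52.57
tcp_pos: [0.4115, 0.0964, 0.2672]
orientation: [0.75, 0.662, -0.0, -0.0]
contact_force: [0.1, -0.1, -1.0]
grip_width: 0.0192
grip_force: 59.3
top rod_tip [0.4388 0.3122 0.1166] 0.43
scene eye_near [0.4135 0.1394 0.1178] 0.88
scene rod [0.4134 0.1275 0.1154] 0.53
scene rod_handle [0.4127 0.0974 0.1095] 0.48
wrist eye_near [0.4145 0.1366 0.1128] 0.77
wrist rod [0.4122 0.1228 0.1162] 0.76
wrist rod_handle [0.4064 0.0974 0.1156] 0.67
top rod_tip [0.4367 0.3109 0.1139] 0.64
scene eye_near [0.4141 0.1388 0.1188] 0.62
scene rod [0.412  0.1271 0.1147] 0.67
scene rod_handle [0.4138 0.0968 0.1116] 0.66
wrist eye_near [0.4178 0.1383 0.1157] 0.75
wrist rod [0.414  0.1225 0.1132] 0.87
wrist rod_handle [0.4101 0.0979 0.1158] 0.65
[631, 635, 637, 638, 642, 643, 646, 647, 648, 649, 649, 650, 653, 652, 652, 652, 650, 650, 650, 650, 650, 652, 653, 649, 648, 647, 647, 433, 434, 405, 349, 437, 432, 433, 415, 363, 431, 420, 55, 69, 76, 72, 79, 73, 77, 78, 77, 79, 74, 63]
[0.41157196 0.09622698 0.26772053] [-0.56573297 -0.09027622 -1.56920394]
```

View pics/w9.png

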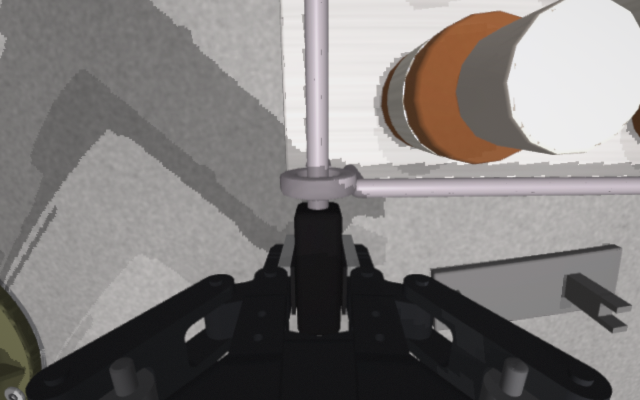

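```bash
python3 -m inch '[[[0.02,0,0,0,0,0,0.1],[0.03,0,0,0,0,0,0.1],[0.03,0,0,0,0,0,0.1]]]'
python3 -m inch '[[[0,0,0,0,0,0,0.2],[0,0,0,0,0,0,0.25],[0,0,0,0,0,0,0.3],[0,0,0,0,0,0,0.4],[0,0,0,0,0,0,0.45],[0,0,0,0,0,0,0.45],[0,0,-0.2,0,0,0,0.45],[0,0,-0.5,0,0,0,0.45],[0,0,-0.8,0,0,0,0.45],[0,0,-1,0,0,0,0.45]]]'
python3 - <<'E'
from h import *
print('eyes proj')
for i in range(2):
  for n in('top','scene','wrist'):
   q=wrist() if n=='wrist' else get_image(n)
   for k in('eye_near','eye_far','rod','rod_tip','rod_handle','lever_tip'):
    for d in nets.landmark_of(q,k)[:2]:
      if d['confidence']>.3 and d['centre'][1]>.05: print(n,k,np.round(d['centre'],4),round(d['confidence'],2))
print(*bottles(('scene','top')),sep='\n')
E
```

```text
t: 54.37
tcp_pos: [0.412, 0.0994, 0.2677]
orientation: [0.75, 0.662, -0.0, 0.0]
contact_force: [-0.2, -0.4, -1.2]
grip_width: 0.019
grip_force: 59.3
t: 55.2
tcp_pos: [0.412, 0.099, 0.3708]
orientation: [0.75, 0.662, 0.001, 0.001]
contact_force: [0.1, -0.2, -0.0]
grip_width: 0.0387
grip_force: 0.0
eyes proj
top eye_far [0.4364 0.2888 0.112 ] 0.84
top eye_far [0.6292 0.2277 0.0718] 0.59
top rod_tip [0.4354 0.3206 0.1146] 0.49
top lever_tip [0.5342 0.3422 0.1367] 0.41
scene eye_near [0.4159 0.1376 0.1164] 0.98
scene eye_near [0.4144 0.101  0.1062] 0.48
scene eye_far [0.4378 0.2969 0.1113] 0.8
scene eye_far [0.5448 0.2008 0.0752] 0.63
scene rod [0.4124 0.1306 0.1151] 0.6
scene rod [0.5458 0.1992 0.0761] 0.44
scene rod_tip [0.4737 0.1651 0.0711] 0.66
scene rod_handle [0.4103 0.0999 0.1093] 0.62
scene lever_tip [0.5335 0.3411 0.1371] 0.53
wrist eye_near [0.4152 0.1379 0.1128] 0.56
wrist eye_near [0.5561 0.2371 0.0725] 0.55
wrist eye_far [0.4786 0.1655 0.0742] 0.72
wrist rod [0.4189 0.1247 0.1145] 0.72
wrist rod [0.4133 0.1357 0.1158] 0.54
wrist rod_handle [0.4087 0.1013 0.114 ] 0.96
top ey
[... 557 characters left out ...]
 0.2034 0.0622] 0.61
wrist rod_handle [0.4117 0.1016 0.1084] 0.63
('scene', array([0.559, 0.239, 0.077]), 0.89)
('scene', array([0.575, 0.183, 0.078]), 0.79)
('scene', array([0.627, 0.23 , 0.078]), 0.74)
('scene', array([0.474, 0.168, 0.071]), 0.68)
('scene', array([0.619, 0.151, 0.076]), 0.62)
('scene', array([ 0.754, -0.027,  0.004]), 0.56)
('scene', array([0.485, 0.243, 0.074]), 0.55)
('scene', array([0.434, 0.299, 0.115]), 0.47)
('top', array([0.615, 0.148, 0.078]), 0.79)
('top', array([0.626, 0.229, 0.072]), 0.68)
('top', array([0.556, 0.238, 0.078]), 0.64)
('top', array([0.477, 0.164, 0.077]), 0.61)
('top', array([0.575, 0.184, 0.07 ]), 0.57)
('top', array([0.484, 0.242, 0.072]), 0.56)
```

```bash
python3 -m inch '[[[0,0,-0.4,0,0,0.06,0],[0,0,-0.4,0,0,0.2487,0],[0,0,-0.4,0,0,0.2487,0],[0,0,-0.4,0,0,0.2487,0],[0,0,-0.4,0,0,0.2487,0],[0,0,-0.4,0,0,0.2487,0],[0,0,-0.4,0,0,0.2487,0],[0,0,-0.4,0,0,0.2487,0],[0,0,-0.4,0,0,0.2487,0],[0,0,-0.4,0,0,0.2487,0],[0,0,-0.4,0,0,0.2487,0],[0,0,-0.4,0,0,0.2487,0],[0,0,-0.4,0,0,0.2487,0],[0,0,-0.4,0,0,0.2487,0],[0,0,-0.4,0,0,0.2487,0]]]'
python3 -m inch '[[[0,-0.4,0,0,0,0,0],[0,-0.8,0,0,0,0,0],[0,-1,0,0,0,0,0]]]'
python3 -m inch '[[[0.2,-0.4,0,0,0,0,0],[0.4,-0.8,0,0,0,0,0],[0.5,-1,0,0,0,0,0]]]'
python3 -m inch '[[[0,-0.4,0,0,0,0,0],[0,-0.58,0,0,0,0,0],[0,-0.58,0,0,0,0,0],[0,-0.58,0,0,0,0,0]]]'
python3 - <<'E'
from h import *
p0,R,s=base();print(p0,R[:,0])
e=[]
for n in('top','scene','wrist','top','scene'):
   q=wrist() if n=='wrist' else get_image(n)
   for d in nets.landmark_of(q,'lever_tip')[:2]:
      if np.hypot(*(d['centre'][:2]-np.array([.534,.3415])))<.03: print(n,np.round(d['centre'],4)); e.append(d['centre'])
m=np.mean(e,0);print(m,'shift of fingertip-end to ball',1000*R.T@(m-(p0+R@[0,0,.173])))
E
```

```text
t: 58.75
tcp_pos: [0.4119, 0.0992, 0.4077]
orientation: [0.998, -0.057, -0.0, 0.0]
contact_force: [0.4, 0.3, 0.1]
grip_width: -0.0
grip_force: 0.0
t: 59.0
tcp_pos: [0.4236, 0.2011, 0.4072]
orientation: [0.998, -0.057, -0.0, -0.0]
contact_force: [0.9, -1.4, -0.6]
grip_width: 0.0002
grip_force: 0.0
t: 59.25
tcp_pos: [0.4858, 0.2946, 0.4068]
orientation: [0.998, -0.056, -0.0, 0.0]
contact_force: [-0.1, -0.5, -0.6]
grip_width: -0.0
grip_force: 0.0
t: 59.58
tcp_pos: [0.4916, 0.3507, 0.4065]
orientation: [0.998, -0.057, -0.001, 0.001]
contact_force: [-0.1, -0.1, -0.1]
grip_width: 0.0001
grip_force: 0.0
[0.49163851 0.35070489 0.4065228 ] [ 0.99356498 -0.11325882 -0.00103851]
top [0.5329 0.3385 0.1372]
scene [0.5325 0.3434 0.1367]
wrist [0.5296 0.3417 0.1353]
top [0.5351 0.3401 0.136 ]
scene [0.5337 0.3428 0.1386]
[0.53276 0.3413  0.13676] shift of fingertip-end to ball [42.20221342  4.1565962  96.72781832]
```

```bash
python3 -m inch '[[[0,0.04,0.3,0,0,0,0],[0,0.04,0.6,0,0,0,0],[0,0.04,0.8,0,0,0,0],[0,0.04,1,0,0,0,0],[0,0.04,1,0,0,0,0]]]'
python3 -m inch '[[[0,0,0.1,0,0,0,0],[0,0,0.2,0,0,0,0],[0,0,0.2,0,0,0,0],[0,0,0.2,0,0,0,0]]]'
python3 -m inch '[[[0.1,0,0,0,0,0,0],[0.2,0,0,0,0,0,0],[0.3,0,0,0,0,0,0],[0.4,0,0,0,0,0,0],[0.5,0,0,0,0,0,0],[0.6,0,0,0,0,0,0],[0.7,0,0,0,0,0,0],[0.8,0,0,0,0,0,0],[0.85,0,0,0,0,0,0],[0.88,0,0,0,0,0,0],[0.88,0,0,0,0,0,0]]]'
python3 - <<'E'
from h import *
p0,R,s=base();print(p0,s['contact_force'])
for n in('top','scene','wrist'):
   q=wrist() if n=='wrist' else get_image(n)
   for d in nets.landmark_of(q,'lever_tip')[:3]: print(n,np.round(d['centre'],4),round(d['confidence'],2))
E
```

```text
t: 60.5
tcp_pos: [0.4903, 0.345, 0.3026]
orientation: [0.998, -0.058, -0.003, 0.003]
contact_force: [-0.3, -0.4, -0.9]
grip_width: -0.0006
grip_force: 0.0
t: 60.83
tcp_pos: [0.4911, 0.3457, 0.2879]
orientation: [0.998, -0.058, 0.0, 0.0]
contact_force: [-0.8, 0.5, 0.8]
grip_width: 0.0003
grip_force: 0.0
t: 61.75
tcp_pos: [0.579, 0.3353, 0.2872]
orientation: [0.998, -0.058, -0.0, 0.0]
contact_force: [-0.4, -0.4, 0.3]
grip_width: -0.0001
grip_force: 0.0
[0.5789828  0.33526194 0.28716451] [-0.40271542 -0.43981857  0.26913023]
top [0.6066 0.3306 0.136 ] 0.43
scene [0.5762 0.1811 0.0795] 0.67
scene [0.6066 0.334  0.1354] 0.46
wrist [0.6038 0.3333 0.1334] 0.69
```

```bash
python3 -m inch '[[[0.02,0,0,0,0,0,0],[0.03,0,0,0,0,0,0],[0.03,0,0,0,0,0,0],[-0.1,0,0,0,0,0,0],[-0.4,0,0,0,0,0,0],[-0.6,0,-0.3,0,0,0,0],[-0.6,0,-0.6,0,0,0,0],[-0.6,0,-1,0,0,0,0],[-0.6,0,-1,0,0,0,0],[-0.6,0,-1,0,0,0,0],[-0.6,0,-1,0,0,0,0],[-0.6,0,-1,0,0,0,0]]]'
python3 - <<'E'
from h import *
S=get_image('scene')
for n in('top','wrist','scene'):
   q=wrist() if n=='wrist' else (S if n=='scene' else get_image(n))
   for k in('lever_tip','rod','rod_tip','eye_near','eye_far'):
    for d in nets.landmark_of(q,k)[:1]: print(n,k,np.round(d['centre'],4),round(d['confidence'],2))
print(*bottles(('scene','top')),sep='\n')
for k in('beaker','meter','wash_bottle','probe_stand'): print(k,nets.landmark_of(S,k)[0] if nets.landmark_of(S,k) else None)
cv2.imwrite('pics/s9.png',cv2.resize(S['frame'][100:240,290:460,::-1],None,fx=4,fy=4,interpolation=cv2.INTER_CUBIC))
E
```

```text
t: 63.05
tcp_pos: [0.5189, 0.3424, 0.3862]
orientation: [0.998, -0.058, -0.001, 0.001]
contact_force: [-0.2, -0.7, -0.2]
grip_width: -0.0003
grip_force: 0.0
top lever_tip [0.6052 0.3323 0.1341] 0.45
top rod [0.4156 0.1265 0.1111] 0.76
top rod_tip [ 3.067e-01  4.187e-01 -4.000e-04] 0.67
top eye_near [0.4166 0.1374 0.1116] 0.64
wrist lever_tip [0.6027 0.3334 0.1342] 0.7
wrist rod [0.4151 0.1284 0.1137] 0.64
wrist rod_tip [0.434  0.3146 0.109 ] 0.89
wrist eye_near [0.4149 0.136  0.115 ] 0.73
wrist eye_far [0.432  0.2926 0.1141] 0.86
scene lever_tip [0.6059 0.3372 0.1351] 0.54
scene rod [0.4155 0.1298 0.112 ] 0.57
scene eye_near [0.4163 0.1352 0.1161] 0.82
scene eye_far [0.4344 0.2966 0.114 ] 0.57
('scene', array([0.618, 0.149, 0.074]), 0.97)
('scene', array([0.472, 0.165, 0.074]), 0.81)
('scene', array([0.56 , 0.239, 0.077]), 0.7)
('scene', array([0.483, 0.245, 0.072]), 0.68)
('scene', array([0.625, 0.227, 0.077]), 0.65)
('scene', array([0.576, 0.18 , 0.072]), 0.53)
('scene', array([0.608, 0.335, 0.134]), 0.47)
('top', array([0.575, 0.183, 0.072]), 0.82)
('top', array([0.486, 0.244, 0.072]), 0.82)
('top', array([0.551, 0.238, 0.077]), 0.69)
('top', array([0.614, 0.15 , 0.078]), 0.62)
('top', array([0.478, 0.165, 0.079]), 0.55)
('top', array([0.629, 0.228, 0.074]), 0.49)Traceback (most recent call last):
  File "<stdin>", line 8, in <module>
ValueError: only the last four pictures can be asked about
```

```bash
python3 -c "
from h import *
print(job_done(), get_state()['t'])"
```

```text
the job is handed in; nothing more can be done
the job is handed in; nothing more can be done
```

I handed the job in at about 63 s of the 210 s allowed, and the judge gave no verdict. In the last camera readings all six bottles stand on the platform inside the rail, the rod is through both eyelets with its shoulder about 8 mm short of the near one, and the lever reads about 0.93 rad (over 0.85 is needed). One bottle had been knocked a few centimetres aside but was still inside the limits, so I left it, and my final check that the beaker, meter, wash bottle and probe stand hadn't moved failed with an error.

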